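Unlock the desk plunger and press the start sequence

ROBOT

A 6-joint arm with a two-finger parallel gripper is mounted at the origin on a cart in front of the work surface, level with it; the furniture and walls round the work are solid. World frame = base frame: x ahead of the robot, y to its left, z up, the work surface at z = 0. Lengths are in m, angles in rad, forces in N, time in s.
With the tool pointing down it reaches from about 0.35 to 0.85 m from the base axis. Payload 8.1 kg.
Tool frame: the origin (TCP) lies between the finger pads; the fingertips stand 14 mm ahead of it and the grasp point (between the pads) lies 5 mm behind it; z points along the fingers, y is the direction in which the jaws open and shut (so a half turn about z gives the same grasp; the last joint's range is limited). The gripper opens to 93 mm and grips with 3 to 60 N. Pads are 15 mm wide; open, the fingers measure 128 mm over their backs; the gripper's body (75 mm by 188 mm) begins 65 mm behind the grasp point.
Start: joints at [-1.295, 0.13, 1.488, -0, 1.523, -0.085], TCP at [0.212, -0.561, 0.233] pointing down, gripper open.
Joint ranges: [-2.96, 2.96], [-0.89, 2.26], [0.02, 2.5], [-1.34, 4.48], [0, 2.73], [-2.66, 2.66]. Speed limits (rad/s): [2.39, 2.39, 2.79, 3.14, 3.14, 3.14].

INTERFACE

Orientations are given as a rotation vector (axis times angle).
In Python, from plant import robot gives the robot as it stands.
- The arm moves only by the tool step_arm, never from a script. Its argument "targets" is a list of rows, each an object of numbers: "tx", "ty", "tz": the shift along the tool's x, y, z in mm; "ax", "ay", "az": the turn, a rotation vector about the tool's x, y, z in rad; "grip": the closure in counts, from 0 (fully open) to 255 (shut). In form: [{"tx": .., "ty": .., "tz": .., "ax": .., "ay": .., "az": .., "grip": ..}, ...]. A call has 1 to 20 rows; each row shifts and turns the commanded pose from where the row before left it, along the tool's axes as they then stand; what a row does not reach is not made up. A row lasts 1/10 s, in which the tool goes at most 50 mm and 8.59 degrees, less where a joint would pass 70% of its speed; a pose out of reach is approached as far as the arm can. A call with a gripper value outside its range is refused whole. The fingers move at their own pace and stop on an object; "squeeze" is the grip in N (left out, the last holds). Time passes only in rows, so rows that do not move let the fingers close. It gives the time, the measured TCP pose, the force and the opening at its end, in the units of the state.
- robot.read_state(): the state, without advancing time (a new reading comes with each control period).
- robot.read_camera(name): name is "side" or "top" or "wrist"; returns a dict with "frame" (400x640x3 uint8, blue, green, red), "fx", "fy", "cx", "cy" (pixels), "k1" (the pictures are not rectified: a ray, as slopes to the right and down, at radius r is drawn at 1 + k1 r^2 times it, then the intrinsics apply), "R" (3x3) and "t" (3): a world point X has camera coordinates R X + t. Camera axes: x right, y down, z forward; pixel columns grow to the right and rows downward; lengths in m; the calibration is good to about 2 mm. A picture is of the moment at which its call begins. There is no depth.
- robot.close_job(): hands the job in, once; it reports no verdict.
The state is a dict: "t": time; "q": joint angles; "dq": joint speeds; "joint_torque": joint torques, N m; "tool_pos": TCP position; "orientation": TCP orientation; "force": force on the tool from outside, world axes, zero at the start; "wrist_torque": the same for the moment, N m; "opening": finger opening in m.
Only numpy, scipy, OpenCV 4.12 (cv2) and the standard library are available. Lean on these libraries where they do the work, as an engineer would, in place of code of your own. Each camera call takes 0.05 s, during which the arm holds its last target.

TASK

Start up the mill from its control desk. Pull the looped spring clip sideways out of the cross-drilled plunger and lay it flat on the worktop, let go and clear of the desk; then press, one at a time and each fully in, the plunger first, the square key second and the long bar key third, letting each spring back up. Do not press the round key, do not press a key before its turn, do not fling or drop the clip, and leave the other things on the bench where they are.

Things in the scene. Friction and masses are not known exactly. Their poses are not given: they have to be found in the camera images.
- desk: Grey wedge-shaped desk, fixed, 140 mm deep (x) x 216 wide (y) x 116 mm high at the back, 27 at the front. Origin: centre of underside; x to its back, y to its left. Face slopes at 38 deg to the worktop. One row on the face line x=-0.019, z=0.070: plunger at y=+0.077 (left end), three white keys at y=+0.022, -0.024, -0.070 in varying order. Left end of desk at y=+0.108.
- clip: Loose R-shaped steel spring clip, wire 6 mm, 101 x 38 mm, 70 g. Origin: on the straight leg's axis, inside the plunger at first. y: along the leg to the ring (desk's left); z: square to its flat (at first square to the desk's face). Leg y = -0.026 to +0.039. A light sprung arm on the -x side hugs the plunger (1-2 N). Pull along +y: free after 45 mm. While in, the plunger moves only about 3 mm.
- clip_ring (a point): Centre of the clip's wire ring, 38 mm outer, 26 mm inner diameter, 6 mm thick, flat in the clip's xy plane, 56 mm (+y) from the clip's origin. At first it stands free beyond the desk's left end, about 90 mm above the worktop, so fingers fit round its outside, one up and one down the slope. Axes as the clip's.
- clip_tip (a point): Free end of the clip's straight leg, 26 mm from the clip's origin on the side away from the ring. Free worktop to lay the clip on: in front of the desk, x from 0.36 m to its front edge, between a 42 mm high parts case (y below 0.0) and a small vice (y 0.13 to 0.27, x up to 0.46). On the right the mill with a tall guard plate fills y below -0.14 from x = 0.45 on.
- plunger_top (a point): Centre of the plunger's top, 48 mm above the face when up. Steel stem 24 mm square, white round head 42 mm across, 12 mm high, on a 17 mm collar. z axis points out of it, square to the face (38 degrees from vertical, leaning to the desk's front), x up the slope, y to the desk's left. Press along -z.
- plunger_hole (a point): Centre of the cross hole in the plunger's stem, 27.75 mm below its top: 9 mm wide by 8.5 mm high, right through the 24 mm stem along y. The clip's leg lies in it at first.
- plunger (a joint): Value in m: how far the plunger is pressed in, 0 = up, 0.010 = fully in against its stop. The spring takes 2 N to start and 5 N to hold fully in, plus 0.5 N the first time for its tell-tale pin; it springs back up by itself when let go. Blocked while the clip is in.
- hood_rim (a point): Middle of the upper rim of a clear splash hood with steel frame, 4 mm thick (rim 10 mm), 152 mm wide, 98 mm high, standing square on the face 68 mm up the slope from the keys (desk y -0.105 to +0.047, not behind the plunger). It leans over the keys, so a gripper pointing straight down does not fit: point it square to the face. Axes as the desk's.
- square_key_top (a point): Centre of the square key's flat top (moves with it), 18 mm above the face, 14 mm above its plate when up. z axis points out of the key, square to the face (38 degrees from vertical, leaning to the desk's front); x up the slope, y along the row. Press along -z. The key is 30 mm square.
- bar_key_top (a point): Centre of the bar key's flat top (moves with it), 18 mm above the face, 14 mm above its plate when up. z axis points out of the key, square to the face (38 degrees from vertical, leaning to the desk's front); x up the slope, y along the row. Press along -z. The key is 54 mm long up the slope and 18 mm wide.
- round_key_top (a point): Centre of the round key's flat top (moves with it), 18 mm above the face, 14 mm above its plate when up. z axis points out of the key, square to the face (38 degrees from vertical, leaning to the desk's front); x up the slope, y along the row. Press along -z. The key is 30 mm in diameter. This one must not be pressed.
- square_key (a joint): How far the square key is pressed in (m): 0 = up, 0.010 = against its stop. Spring: 2 N to start, 5 N fully in, plus 0.5 N the first time for the tell-tale pin; springs back by itself.
- bar_key (a joint): How far the bar key is pressed in (m): 0 = up, 0.010 = against its stop. Spring: 2 N to start, 5 N fully in, plus 0.5 N the first time for the tell-tale pin; springs back by itself.
- round_key (a joint): How far the round key is pressed in (m): 0 = up, 0.010 = against its stop. Spring: 2 N to start, 5 N fully in, plus 0.5 N the first time for the tell-tale pin; springs back by itself.
- plunger_pin (a joint): Tell-tale pin, steel, 7 mm across, 36 mm up the slope from the centre of the plunger, which pushes it in; it then stays in (fingers do not move it). Value: deepest the plunger has been pressed so far, 0 to 0.010 m; over 0.007 counts as pressed.
- square_key_pin (a joint): Tell-tale pin, steel, 7 mm across, 36 mm up the slope from the centre of the square key, which pushes it in; it then stays in (fingers do not move it). Value: deepest the square key has been pressed so far, 0 to 0.010 m; over 0.007 counts as pressed.
- bar_key_pin (a joint): Tell-tale pin, steel, 7 mm across, 36 mm up the slope from the centre of the bar key, which pushes it in; it then stays in (fingers do not move it). Value: deepest the bar key has been pressed so far, 0 to 0.010 m; over 0.007 counts as pressed.
- round_key_pin (a joint): Tell-tale pin, steel, 7 mm across, 36 mm up the slope from the centre of the round key, which pushes it in; it then stays in (fingers do not move it). Value: deepest the round key has been pressed so far, 0 to 0.010 m; over 0.007 counts as pressed.
- beaker: White plastic beaker, 60 x 66 mm, 72 mm high, bystander at the front, right. Origin: centre of its underside.
- tape_roll: Roll of tape lying flat, 95 mm across, 25 mm high, bystander at the front, right of the middle. Origin: centre of its underside.
- wedge: Small wooden wedge, 18 x 89 (y) x 14 mm, bystander left of and behind the desk. Origin: centre of its underside.
- star_knob: Black star knob, 48 mm across, 50 mm high, bystander left of and behind the desk. Origin: centre of its underside.
- beater_bar: Steel bar with a hole, 26 x 75 (y) x 12 mm, bystander left of and in front of the desk. Origin: centre of its underside.

How it is judged:
On the way, in this order (a step that is already met when the one before it is completed fails the run):
1. the clip is out of the plunger and lies flat on the worktop, let go (height (world z) of each of clip_ring, clip_tip below 0.012 m and distance between clip_tip and plunger_hole above 0.06 m and contact force between clip and desk below 0.1 N and contact force between the fingers and clip below 0.1 N and linear speed of clip below 0.03 m/s), for 0.2 s.
2. the plunger has been pressed in (value of joint plunger_pin above 0.007 m), for 0.05 s.
3. the square key has been pressed in, the plunger being up again (value of joint square_key_pin above 0.007 m and value of joint plunger below 0.003 m), for 0.05 s.
4. the bar key has been pressed in, the square key being up again (value of joint bar_key_pin above 0.007 m and value of joint square_key below 0.003 m), for 0.05 s.
At the end, for the whole second after the job is handed in: Clip flat on the worktop (ring centre and leg tip under 12 mm up), at rest, let go, not touching the desk, tip over 60 mm from the plunger hole; tell-tale pins of plunger, square and bar key in over 7 mm, round key's under 4 mm; plunger and all keys up again (under 2 mm in) (all of step 1 and value of joint each of plunger, square_key, bar_key, round_key below 0.002 m and value of joint each of plunger_pin, square_key_pin, bar_key_pin above 0.007 m and value of joint round_key_pin below 0.004 m).
It fails at once if a key pressed (4 mm) before the one whose turn is earlier (7 mm): order plunger, square key, bar key ((value of joint plunger_pin below 0.007 m and value of joint square_key_pin above 0.004 m) or (value of joint plunger_pin below 0.007 m and value of joint bar_key_pin above 0.004 m) or (value of joint square_key_pin below 0.007 m and value of joint bar_key_pin above 0.004 m)).
It fails at once if round key pressed (4 mm) (value of joint round_key_pin above 0.004 m).
It fails at once if two of the plunger and the keys pressed (4 mm) at once (value of joint each of plunger, square_key above 0.004 m or value of joint each of plunger, bar_key above 0.004 m or value of joint each of plunger, round_key above 0.004 m or value of joint each of square_key, bar_key above 0.004 m or value of joint each of square_key, round_key above 0.004 m or value of joint each of bar_key, round_key above 0.004 m).
It fails at once if the clip flung or dropped (faster than 1.2 m/s) (linear speed of clip above 1.2 m/s).
It fails at once if a bystander moved more than 30 mm (distance of any of beaker, tape_roll, wedge, star_knob, beater_bar from where it was at the start of the episode above 0.03 m).
It also fails if it takes over 61 s, if anything falls off the work surface, if the arm or the gripper's body presses on something with over 40 N, if the wrist force passes 120 N, or if a joint passes its speed limit or range.

## Working session

There is one attempt and no reset: what is moved stays moved. The work goes in short steps, Python scripts to look and compute and a tool call to move; the robot and the scene stay as the last step left them, time stands still between calls to the robot, and variables do not carry over. Pictures are saved under pics/ and viewed, and the job is handed in when it is done.

Besides the shell and the picture viewer there is one more tool, called after "Call:" by a JSON object that holds its "op" and its "data", one argument or row to a line. step_arm: Moves the arm, as the interface text tells. Its arguments: {"type":"object","properties":{"targets":{"type":"array"},"squeeze":{"type":"number"}},"required":["targets"]}

```bash
ls; mkdir -p pics
python3 - <<'E'
from plant import robot
import cv2
s=robot.read_state();print(s)
for n in ["side","top","wrist"]:
    c=robot.read_camera(n);cv2.imwrite(f"pics/{n}0.png",c["frame"]);print(n,{k:v for k,v in c.items() if k!="frame"})
E
```

```text
pics
{'t': 0.0, 'q': array([-1.29539232e+00,  1.31155849e-01,  1.48922638e+00, -1.67837538e-05,
        1.52301102e+00, -8.54102848e-02]), 'dq': array([-0.0007419 ,  0.00221208, -0.0002771 ,  0.00012559,  0.00013246,
       -0.00114429]), 'joint_torque': array([ 2.63576017e-03, -5.59845006e+01, -4.91755557e+01,  7.70347752e-02,
        3.55143403e-02, -1.79013441e-04]), 'tool_pos': array([ 0.2116873 , -0.56085325,  0.23161965]), 'orientation': array([-3.08884479e+00, -5.63376289e-01,  2.94329215e-04]), 'force': array([-0.00809692,  0.64724281, -0.13211889]), 'wrist_torque': array([-0.00116824, -0.00245998,  0.04763703]), 'opening': 0.09274352408709025}
side {'fx': 368.40494691822715, 'fy': 368.40494691822715, 'cx': 318.0618522501297, 'cy': 197.38245652836622, 'k1': -0.0310974372935033, 'R': array([[-0.9033919 ,  0.42879587,  0.00414519],
       [ 0.3225535 ,  0.68586549, -0.65234023],
       [-0.28256384, -0.58798183, -0.75791493]]), 't': array([ 0.56005531, -0.05905071,  1.13657762])}
top {'fx': 454.8944201693915, 'fy': 454.8944201693915, 'cx': 315.21551597209316, 'cy': 198.4921009253963, 'k1': -0.0028041253461348293, 'R': array([[-2.84920428e-02, -9.99593543e-01, -9.75750729e-04],
       [-9.86159768e-01,  2.82686048e-02, -1.63370126e-01],
       [ 1.63331306e-01, -3.69250252e-03, -9.86564367e-01]]), 't': array([-0.06149884,  0.61979421,  1.26068166])}
wrist {'fx': 309.4360913902797, 'fy': 309.4360913902797, 'cx': 317.350267708835, 'cy': 195.32608357103018, 'k1': -0.03337309539880188, 'R': array([[ 0.35341025, -0.93546696, -0.00165965],
       [-0.90752369, -0.34328287,  0.24198684],
       [-0.22694042, -0.08401446, -0.97027811]]), 't': array([-0.59867216, -0.02933843,  0.3905552 ])}
```

View pics/side0.png

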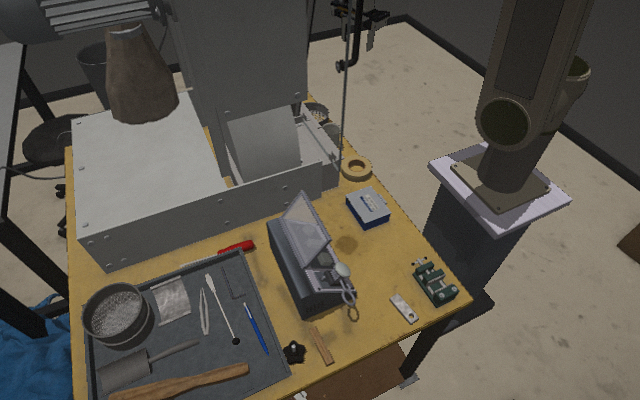

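View pics/top0.png

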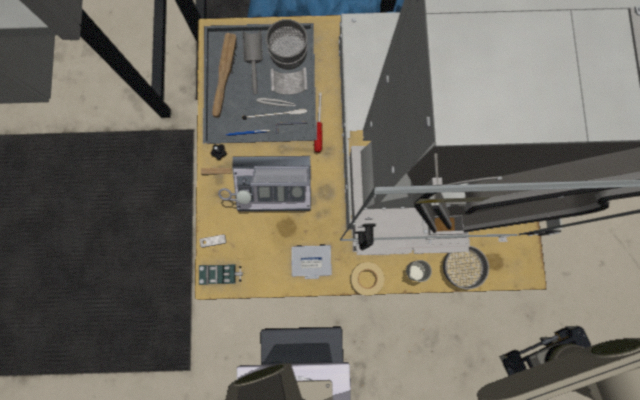

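Run:
```python
import cv2
a=cv2.imread("pics/top0.png")[140:240,190:340];cv2.imwrite("pics/top0c.png",cv2.resize(a,None,fx=5.3,fy=5.3,interpolation=cv2.INTER_CUBIC))
a=cv2.imread("pics/side0.png")[180:330,250:400];cv2.imwrite("pics/side0c.png",cv2.resize(a,None,fx=4,fy=4,interpolation=cv2.INTER_CUBIC))
```

```text
(no output)
```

View pics/top0c.png

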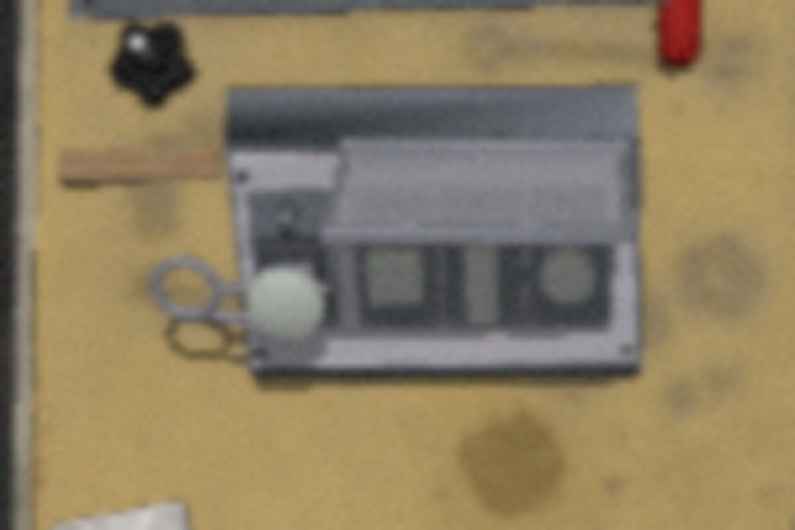

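View pics/side0c.png

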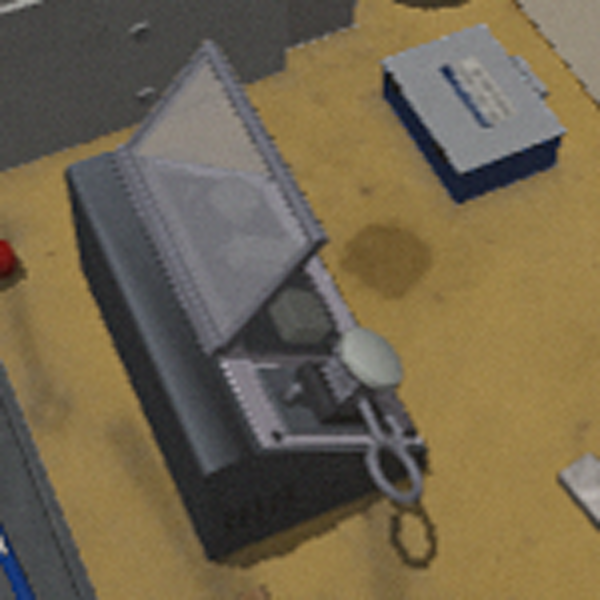

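View pics/wrist0.png

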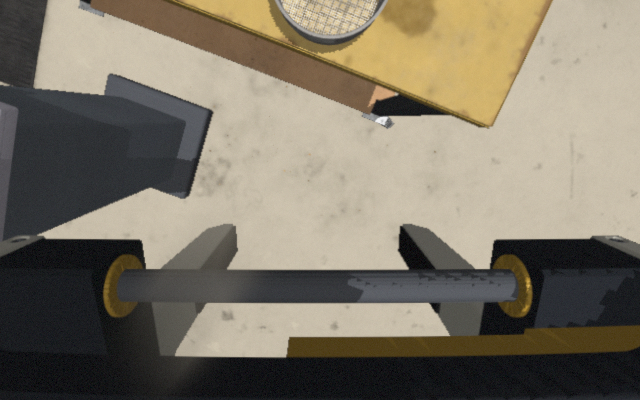

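```bash
cat > h.py <<'E'
import numpy as np,cv2
from scipy.spatial.transform import Rotation as Ro
from plant import robot
def cam(n,save=None):
    c=robot.read_camera(n)
    if save: cv2.imwrite(save,c["frame"])
    np.save  # noqa
    import pickle;pickle.dump(c,open(f"cam_{n}.pkl","wb"));return c
def load(n):
    import pickle;return pickle.load(open(f"cam_{n}.pkl","rb"))
def ray(c,u,v):
    x=(u-c["cx"])/c["fx"];y=(v-c["cy"])/c["fy"];a,b=x,y
    for _ in range(20):
        k=1+c["k1"]*(a*a+b*b);a,b=x/k,y/k
    o=-c["R"].T@c["t"];d=c["R"].T@np.array([a,b,1]);return o,d/np.linalg.norm(d)
def plane(c,u,v,z):
    o,d=ray(c,u,v);return o+d*(z-o[2])/d[2]
def tri(rs):
    A=0;b=0
    for o,d in rs:
        P=np.eye(3)-np.outer(d,d);A=A+P;b=b+P@o
    x=np.linalg.solve(A,b);return x,[np.linalg.norm((np.eye(3)-np.outer(d,d))@(x-o)) for o,d in rs]
def proj(c,X):
    p=c["R"]@X+c["t"];a,b=p[0]/p[2],p[1]/p[2];k=1+c["k1"]*(a*a+b*b)
    return np.array([c["cx"]+c["fx"]*a*k,c["cy"]+c["fy"]*b*k])
E
python3 - <<'E'
from h import *
for n in ["side","top"]: cam(n)
t=load("top");s=load("side")
f=lambda x,y:(190+x/5.3-.4,140+y/5.3-.4)
g=lambda x,y:(250+x/4-.4,180+y/4-.4)
print("backL",plane(t,*f(230,90),.116),"backR",plane(t,*f(636,87),.116))
print("head",plane(t,*f(286,303),.104), "ring",plane(t,*f(185,288),.086))
print("frontL",plane(t,*f(253,366),.027),"frontR",plane(t,*f(636,366),.027))
print("sq",plane(t,*f(394,277),.084),"bar",plane(t,*f(481,285),.084),"rnd",plane(t,*f(567,277),.084))
print("tri head",tri([ray(t,*f(286,303)),ray(s,*g(369,358))]))
print("tri ring",tri([ray(t,*f(185,288)),ray(s,*g(393,474))]))
E
```

```text
backL [0.73168714 0.14630481 0.116     ] backR [ 0.72717059 -0.06673818  0.116     ]
head [0.61951098 0.11909609 0.104     ] ring [0.63225017 0.17543799 0.086     ]
frontL [0.59813785 0.14941681 0.027     ] frontR [ 0.59208499 -0.06198958  0.027     ]
sq [0.63536631 0.06478178 0.084     ] bar [0.62972274 0.01862463 0.084     ] rnd [ 0.63272958 -0.02713373  0.084     ]
tri head (array([0.61985421, 0.12029508, 0.09891425]), [np.float64(0.0006765255100909574), np.float64(0.0006765255100911025)])
tri ring (array([0.63377704, 0.17777724, 0.07562598]), [np.float64(0.0004547572632409613), np.float64(0.0004547572632412486)])
```

```bash
cat >> h.py <<'E'
PSI=-0.025
def Rd(psi=PSI): 
    return Ro.from_euler('z',psi)
def Rface(psi=PSI,tilt=38):
    t=np.radians(tilt);s,c=np.sin(t),np.cos(t)
    return Rd(psi)*Ro.from_matrix(np.array([[0,1,0],[c,0,s],[s,0,-c]]).T)
def rows(p0,R0,p1,R1,n):
    """per-row increments, rounded, simulating accumulated rounding"""
    from scipy.spatial.transform import Slerp
    sl=Slerp([0,1],Ro.concatenate([R0,R1]));p=np.array(p0,float);R=R0
    for i in range(1,n+1):
        pt=p0+(np.array(p1)-p0)*i/n;Rt=sl(i/n)
        d=np.round(R.inv().apply(pt-p)*1000,1);w=np.round((R.inv()*Rt).as_rotvec(),3)
        print(d,w);p=p+R.apply(d/1000);R=R*Ro.from_rotvec(w)
    return p,R
E
python3 - <<'E'
from h import *
s=robot.read_state();p=s["tool_pos"];R=Ro.from_rotvec(s["orientation"])
Rdown=Rface(tilt=0)
B=np.array([.33,-.3,.28]);C=np.array([.42,0,.30]);D=np.array([.52,.15,.28])
from scipy.spatial.transform import Slerp
Rm=Slerp([0,1],Ro.concatenate([R,Rdown]))(.5)
p,R=rows(p,R,B,Rm,10);print();p,R=rows(p,R,C,Rdown,10);print();p,R=rows(p,R,D,Rface(),7)
w=load("wrist") if 0 else cam("wrist");o=-w["R"].T@w["t"];R0=Ro.from_rotvec(s["orientation"])
print("cam in tool",R0.inv().apply(o-s["tool_pos"]),R0.inv().apply(w["R"][2]),R0.inv().apply(w["R"][0]))
E
```

```text
[ 20.3 -20.3  -4.8] [-0.    -0.    -0.059]
[ 21.4 -19.   -4.7] [-0.    -0.    -0.059]
[ 22.5 -17.7  -4.8] [-0.   -0.   -0.06]
[ 23.6 -16.4  -4.8] [-0.    -0.    -0.059]
[ 24.5 -14.9  -4.7] [-0.    -0.    -0.059]
[ 25.3 -13.5  -4.8] [-0.    -0.    -0.059]
[ 26.  -11.9  -4.8] [-0.   -0.   -0.06]
[ 26.8 -10.4  -4.7] [-0.    -0.    -0.059]
[27.3 -8.8 -4.8] [-0.    -0.    -0.059]
[27.7 -7.1 -4.8] [-0.    -0.    -0.059]

[ 29.7 -10.   -2. ] [-0.    -0.    -0.059]
[30.2 -8.3 -1.9] [-0.   -0.   -0.06]
[30.6 -6.5 -2. ] [-0.    -0.    -0.059]
[31.  -4.6 -2. ] [-0.    -0.    -0.059]
[31.2 -2.8 -2. ] [-0.    -0.    -0.059]
[31.3 -1.  -1.9] [-0.   -0.   -0.06]
[31.3  0.9 -2. ] [-0.    -0.001 -0.059]
[31.2  2.8 -2. ] [-0.     0.    -0.059]
[31.   4.6 -2. ] [-0.    0.   -0.06]
[30.7  6.5 -2. ] [-0.     0.    -0.059]

[21.8 13.7  2.8] [-0.095  0.     0.   ]
[21.7 13.4  4.2] [-0.095  0.     0.   ]
[21.8 13.   5.4] [-0.094  0.     0.   ]
[21.8 12.4  6.5] [-0.095  0.     0.   ]
[21.8 11.7  7.8] [-0.095  0.     0.   ]
[21.7 10.9  8.8] [-0.095  0.     0.   ]
[21.8 10.1  9.8] [-0.095  0.     0.   ]
cam in tool [ 0.06625182 -0.00048472 -0.15334735] [-2.42129674e-01  6.53798142e-05  9.70243895e-01] [4.16856185e-04 9.99999912e-01 3.66438211e-05]
```

Call:
{"op": "step_arm", "data": {
  "targets": [
    {"tx":20,"ty":-20,"tz":-5,"az":-0.06},
    {"tx":21,"ty":-19,"tz":-5,"az":-0.06},
    {"tx":22,"ty":-18,"tz":-5,"az":-0.06},
    {"tx":24,"ty":-16,"tz":-5,"az":-0.06},
    {"tx":24,"ty":-15,"tz":-5,"az":-0.06},
    {"tx":25,"ty":-14,"tz":-5,"az":-0.06},
    {"tx":26,"ty":-12,"tz":-5,"az":-0.06},
    {"tx":27,"ty":-10,"tz":-5,"az":-0.06},
    {"tx":27,"ty":-9,"tz":-5,"az":-0.06},
    {"tx":28,"ty":-7,"tz":-5,"az":-0.06},
    {"tx":30,"ty":-10,"tz":-2,"az":-0.06},
    {"tx":30,"ty":-8,"tz":-2,"az":-0.06},
    {"tx":30,"ty":-6,"tz":-2,"az":-0.06},
    {"tx":31,"ty":-5,"tz":-2,"az":-0.06},
    {"tx":31,"ty":-3,"tz":-2,"az":-0.06},
    {"tx":31,"ty":-1,"tz":-2,"az":-0.06},
    {"tx":31,"ty":1,"tz":-2,"az":-0.06},
    {"tx":31,"ty":3,"tz":-2,"az":-0.06},
    {"tx":31,"ty":5,"tz":-2,"az":-0.05},
    {"tx":31,"ty":6,"tz":-2,"az":-0.05}
  ]
}}

```text
schema error: expected keys tx, ty, tz, ax, ay, az, grip
```

Call:
{"op": "step_arm", "data": {
  "targets": [
    {"tx":22,"ty":14,"tz":3,"ax":-0.1},
    {"tx":22,"ty":13,"tz":4,"ax":-0.1},
    {"tx":22,"ty":13,"tz":5,"ax":-0.1},
    {"tx":22,"ty":12,"tz":6,"ax":-0.1},
    {"tx":22,"ty":12,"tz":8,"ax":-0.1},
    {"tx":22,"ty":11,"tz":9,"ax":-0.1},
    {"tx":22,"ty":10,"tz":10,"ax":-0.06}
  ]
}}

```text
schema error: expected keys tx, ty, tz, ax, ay, az, grip
```

Run:
```python
from h import *
cam("wrist","pics/w1.png");s=robot.read_state();print(s["t"],s["tool_pos"],s["q"],s["force"])
print((Ro.from_rotvec(s["orientation"]).inv()*Rface()).as_rotvec())
```

```text
0.35 [ 0.2117847  -0.56124661  0.23238043] [-1.29542368e+00  1.30603828e-01  1.48844185e+00 -1.61500553e-06
  1.52300759e+00 -8.54124093e-02] [ 0.07328449 -0.19901957  0.89851398]
[-0.58304522  0.39196017 -1.13928801]
```

View pics/w1.png

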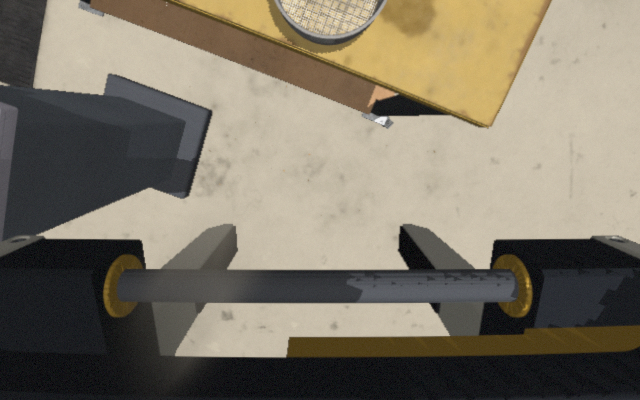

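All keys are required; rewriting.

Call:
{"op": "step_arm", "data": {
  "targets": [
    {"tx":20,"ty":-20,"tz":-5,"ax":0,"ay":0,"az":-0.06,"grip":0},
    {"tx":21,"ty":-19,"tz":-5,"ax":0,"ay":0,"az":-0.06,"grip":0},
    {"tx":22,"ty":-18,"tz":-5,"ax":0,"ay":0,"az":-0.06,"grip":0},
    {"tx":24,"ty":-16,"tz":-5,"ax":0,"ay":0,"az":-0.06,"grip":0},
    {"tx":24,"ty":-15,"tz":-5,"ax":0,"ay":0,"az":-0.06,"grip":0},
    {"tx":25,"ty":-14,"tz":-5,"ax":0,"ay":0,"az":-0.06,"grip":0},
    {"tx":26,"ty":-12,"tz":-5,"ax":0,"ay":0,"az":-0.06,"grip":0},
    {"tx":27,"ty":-10,"tz":-5,"ax":0,"ay":0,"az":-0.06,"grip":0},
    {"tx":27,"ty":-9,"tz":-5,"ax":0,"ay":0,"az":-0.06,"grip":0},
    {"tx":28,"ty":-7,"tz":-5,"ax":0,"ay":0,"az":-0.06,"grip":0},
    {"tx":30,"ty":-10,"tz":-2,"ax":0,"ay":0,"az":-0.06,"grip":0},
    {"tx":30,"ty":-8,"tz":-2,"ax":0,"ay":0,"az":-0.06,"grip":0},
    {"tx":30,"ty":-6,"tz":-2,"ax":0,"ay":0,"az":-0.06,"grip":0},
    {"tx":31,"ty":-5,"tz":-2,"ax":0,"ay":0,"az":-0.06,"grip":0},
    {"tx":31,"ty":-3,"tz":-2,"ax":0,"ay":0,"az":-0.06,"grip":0},
    {"tx":31,"ty":-1,"tz":-2,"ax":0,"ay":0,"az":-0.06,"grip":0},
    {"tx":31,"ty":1,"tz":-2,"ax":0,"ay":0,"az":-0.06,"grip":0},
    {"tx":31,"ty":3,"tz":-2,"ax":0,"ay":0,"az":-0.06,"grip":0},
    {"tx":31,"ty":5,"tz":-2,"ax":0,"ay":0,"az":-0.05,"grip":0},
    {"tx":31,"ty":6,"tz":-2,"ax":0,"ay":0,"az":-0.05,"grip":0}
  ]
}}

```text
t: 2.35
tool_pos: [0.4149, 0.0005, 0.3029]
orientation: [2.252, 2.19, 0.001]
force: [1.0, -0.4, 0.8]
opening: 0.0931
```

Call:
{"op": "step_arm", "data": {
  "targets": [
    {"tx":22,"ty":14,"tz":3,"ax":-0.1,"ay":0,"az":0,"grip":0},
    {"tx":22,"ty":13,"tz":4,"ax":-0.1,"ay":0,"az":0,"grip":0},
    {"tx":22,"ty":13,"tz":5,"ax":-0.1,"ay":0,"az":0,"grip":0},
    {"tx":22,"ty":12,"tz":6,"ax":-0.1,"ay":0,"az":0,"grip":0},
    {"tx":22,"ty":12,"tz":8,"ax":-0.1,"ay":0,"az":0,"grip":0},
    {"tx":22,"ty":11,"tz":9,"ax":-0.1,"ay":0,"az":0,"grip":0},
    {"tx":22,"ty":10,"tz":10,"ax":-0.06,"ay":0,"az":0,"grip":0}
  ]
}}

```text
t: 3.05
tool_pos: [0.5155, 0.1514, 0.2847]
orientation: [1.862, 1.808, 0.625]
force: [1.1, -1.3, 0.1]
opening: 0.0931
```

Run:
```python
from h import *
cam("wrist","pics/w2.png");s=robot.read_state();print(s["t"],s["tool_pos"],s["q"],s["force"])
print((Ro.from_rotvec(s["orientation"]).inv()*Rface()).as_rotvec())
```

```text
3.1 [0.51583645 0.1535253  0.28281114] [ 0.34523897 -0.66277742  2.19515832 -0.27000608  0.99477419  0.44969452] [-0.15517695  0.31066606 -1.0884103 ]
[ 0.00206863  0.00035715 -0.00367686]
```

View pics/w2.png

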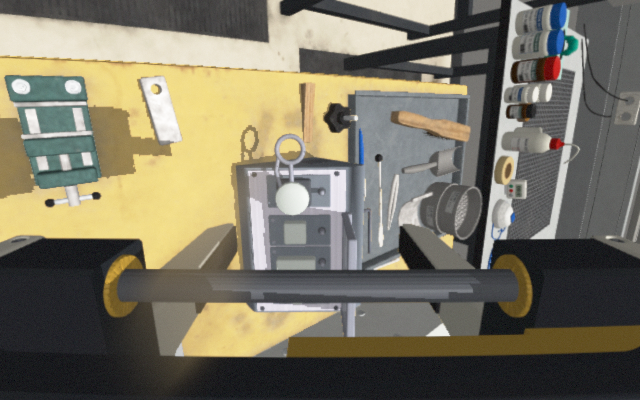

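```bash
cat >> h.py <<'E'
DO=np.array([.662,.042,0])
T38=np.radians(38)
N=np.array([-np.sin(T38),0,np.cos(T38)])
def P(y,h,up=0,DO=None,psi=None):
    "desk row point: y along row, h above face, up slope"
    import h as m
    D=m.DO if DO is None else DO;ps=m.PSI if psi is None else psi
    q=np.array([-.019,y,.070])+h*N+up*np.array([np.cos(T38),0,np.sin(T38)])
    return D+Rd(ps).apply(q)
E
python3 - <<'E'
from h import *
w=load("wrist")
a=w["frame"][110:320,220:370];cv2.imwrite("pics/w2c.png",cv2.resize(a,None,fx=4,fy=4,interpolation=cv2.INTER_CUBIC)[:600])
for n,X in dict(ring=P(.133,.02025),head=P(.077,.048),sq=P(.022,.018),bar=P(-.024,.018)).items():
    print(n,X,proj(w,X),(proj(w,X)-[220,110]+.4)*4)
E
```

```text
ring [0.63386734 0.17574504 0.08595722] [292.67976095 151.24743909] [292.3190438  166.58975637]
head [0.61538822 0.12018961 0.10782452] [291.98609118 201.04547664] [289.54436472 365.78190654]
sq [0.63247744 0.06474509 0.08418419] [294.73180054 235.16639956] [300.52720216 502.26559825]
bar [0.63132756 0.01875947 0.08418419] [295.48148321 266.77101259] [303.52593283 628.68405034]
```

View pics/w2c.png

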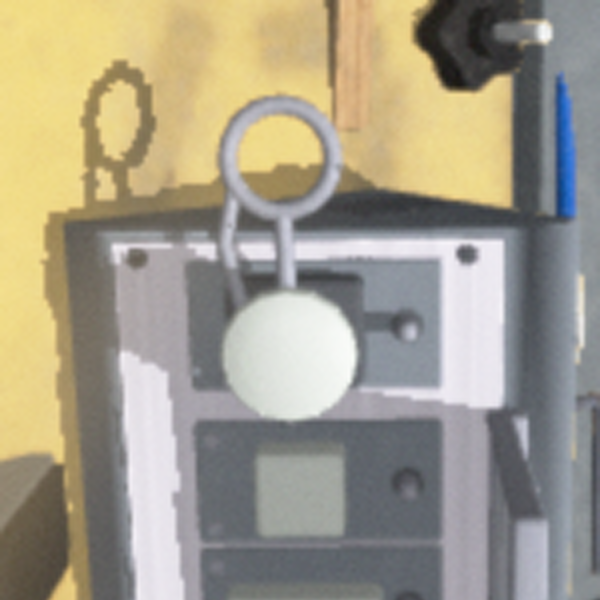

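Run:
```python
from h import *
w=cam("wrist","pics/w3.png")
s=robot.read_state();print(s["tool_pos"])
for n,X in dict(ring=P(.133,.02025),head=P(.077,.048),sq=P(.022,.018),bar=P(-.024,.018)).items():
    print(n,X,proj(w,X))
f=w["frame"];hsv=cv2.cvtColor(f,cv2.COLOR_BGR2HSV)
# head: whitest blob
m=((hsv[...,2]>170)&(hsv[...,1]<60)).astype(np.uint8)
m[:, :265]=0;m[:,320:]=0;m[:175]=0;m[225:]=0
n,l,st,ce=cv2.connectedComponentsWithStats(m);i=1+st[1:,4].argmax();print("head",st[i],ce[i])
# ring inner hole (yellow) -> contour hierarchy
y=((hsv[...,0]>15)&(hsv[...,0]<32)&(hsv[...,1]>90)).astype(np.uint8)
n,l,st,ce=cv2.connectedComponentsWithStats(y)
for j in range(1,n):
    if 100<st[j,4]<2000: print(st[j],ce[j])
```

```text
[0.5146923  0.15238373 0.28256485]
ring [0.63386734 0.17574504 0.08595722] [293.20965504 153.32190473]
head [0.61538822 0.12018961 0.10782452] [292.5433344 203.3277045]
sq [0.63247744 0.06474509 0.08418419] [295.2169163  237.34341219]
bar [0.63132756 0.01875947 0.08418419] [295.95068387 268.98768089]
head [276 185  44  33 946] [294.44820296 201.84883721]
[392 113  78  29 968] [434.44318182 126.99896694]
[280 141  21  20 333] [290.10810811 150.73573574]
[496 159  17  25 211] [504.85308057 170.94312796]
[ 103  254   41   64 1271] [118.44059795 285.84107002]
[ 492  254   41   64 1287] [516.36519037 285.71717172]
[383 258  26  12 142] [399.07042254 265.74647887]
```

Run:
```python
from h import *
w=load("wrist");s=robot.read_state();R=Ro.from_rotvec(s["orientation"]);p=s["tool_pos"]
n=Rd().apply(N);c0=P(.133,.02025)
o,d=ray(w,290.1,150.7);X=o+d*((c0-o)@n)/(d@n);print("ring",X)
X=np.array([.6315,.177,.0845])
rows(p,R,X+.06*n,Rface(),5)
```

```text
ring [0.63099968 0.17904258 0.08365306]
[ 5.5 -6.  33.5] [-0.001  0.    -0.   ]
[ 5.6 -6.  33.6] [-0.  0. -0.]
[ 5.5 -6.  33.5] [-0.001  0.001 -0.001]
[ 5.5 -6.  33.5] [-0.001 -0.     0.   ]
[ 5.5 -6.1 33.5] [-0.001  0.    -0.   ]
```

Call:
{"op": "step_arm", "data": {
  "targets": [
    {"tx":5.5,"ty":-6,"tz":33.5,"ax":0,"ay":0,"az":0,"grip":0},
    {"tx":5.5,"ty":-6,"tz":33.5,"ax":0,"ay":0,"az":0,"grip":0},
    {"tx":5.5,"ty":-6,"tz":33.5,"ax":0,"ay":0,"az":0,"grip":0},
    {"tx":5.5,"ty":-6,"tz":33.5,"ax":0,"ay":0,"az":0,"grip":0},
    {"tx":5.5,"ty":-6,"tz":33.5,"ax":0,"ay":0,"az":0,"grip":0},
    {"tx":0,"ty":0,"tz":0,"ax":0,"ay":0,"az":0,"grip":0},
    {"tx":0,"ty":0,"tz":0,"ax":0,"ay":0,"az":0,"grip":0}
  ]
}}

```text
t: 3.85
tool_pos: [0.595, 0.1743, 0.133]
orientation: [1.867, 1.811, 0.616]
force: [-0.7, -0.1, 0.4]
opening: 0.0929
```

Run:
```python
from h import *
w=cam("wrist","pics/w4.png")
s=robot.read_state();print(s["t"],s["tool_pos"],s["force"])
print((Ro.from_rotvec(s["orientation"]).inv()*Rface()).as_rotvec())
for n,X in dict(ring=P(.133,.02025),ring2=np.array([.6315,.177,.0845]),head=P(.077,.048)).items():
    print(n,X,proj(w,X))
```

```text
3.9 [0.59586232 0.17486949 0.13522273] [-0.0815509  -0.08913232  0.86707678]
[-0.0026793   0.00353478 -0.00452061]
ring [0.63386734 0.17574504 0.08595722] [319.64623238 209.87482848]
ring2 [0.6315 0.177  0.0845] [315.7795237  208.42845176]
head [0.61538822 0.12018961 0.10782452] [319.85665183 300.14266769]
```

View pics/w4.png

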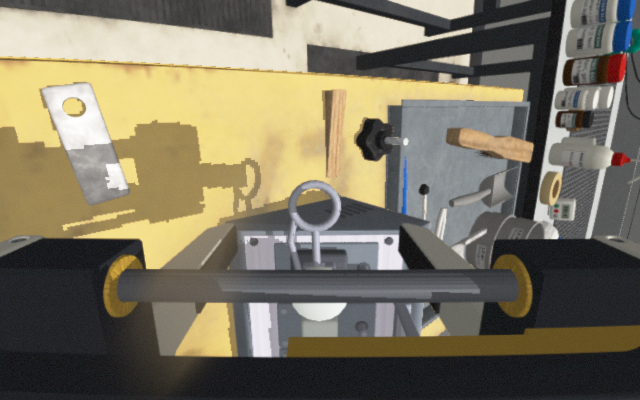

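Run:
```python
from h import *
w=load("wrist");s=robot.read_state();R=Ro.from_rotvec(s["orientation"]);p=s["tool_pos"];print(p)
f=w["frame"];hsv=cv2.cvtColor(f,cv2.COLOR_BGR2HSV)
a=f[170:330,260:380];cv2.imwrite("pics/w4c.png",cv2.resize(a,None,fx=3.7,fy=3.7,interpolation=cv2.INTER_CUBIC))
y=((hsv[...,0]>15)&(hsv[...,0]<32)&(hsv[...,1]>90)).astype(np.uint8)
g=cv2.cvtColor(f,cv2.COLOR_BGR2GRAY)[170:245,275:360]
c=cv2.HoughCircles(cv2.resize(g,None,fx=4,fy=4,interpolation=cv2.INTER_CUBIC),cv2.HOUGH_GRADIENT,2,40,param1=100,param2=40,minRadius=60,maxRadius=130)
print(None if c is None else c[0][:4]/4+[275,170,0])
n=Rd().apply(N);c0=P(.133,.02025)
for u,v in [(315.7,205.5)]:
    o,d=ray(w,u,v);X=o+d*((c0-o)@n)/(d@n);print("ring",X,"in tool",R.inv().apply(X-p)*1000)
```

```text
[0.59586232 0.17486949 0.13522273]
[[314.75       206.25        26.14999962]
 [311.25       217.25        27.25      ]
 [323.25       212.75        15.69999981]
 [314.75       233.25        19.45000076]]
ring [0.63171484 0.17909818 0.08421053] in tool [ 5.32907747 -3.1031951  62.18922675]
```

View pics/w4c.png

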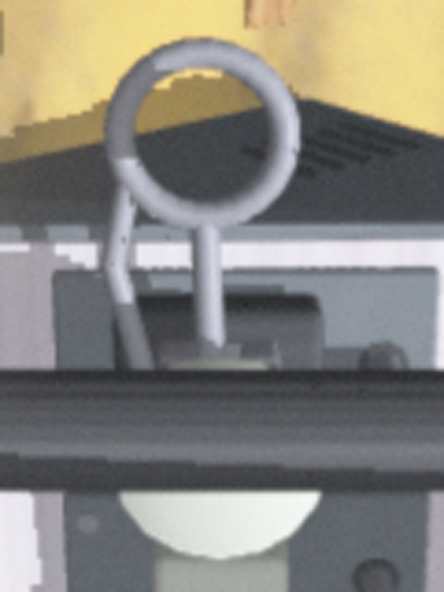

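Call:
{"op": "step_arm", "data": {
  "targets": [
    {"tx":2.5,"ty":-1.5,"tz":15,"ax":0,"ay":0,"az":0,"grip":0},
    {"tx":2.5,"ty":-1.5,"tz":15,"ax":0,"ay":0,"az":0,"grip":0},
    {"tx":0,"ty":-0.5,"tz":15,"ax":0,"ay":0,"az":0,"grip":0},
    {"tx":0,"ty":0,"tz":12,"ax":0,"ay":0,"az":0,"grip":0},
    {"tx":0,"ty":0,"tz":9,"ax":0,"ay":0,"az":0,"grip":0},
    {"tx":0,"ty":0,"tz":0,"ax":0,"ay":0,"az":0,"grip":0},
    {"tx":0,"ty":0,"tz":0,"ax":0,"ay":0,"az":0,"grip":0}
  ]
}}

```text
t: 4.6
tool_pos: [0.6338, 0.1793, 0.0812]
orientation: [1.865, 1.809, 0.622]
force: [0.4, 0.5, 0.5]
opening: 0.0929
```

Run:
```python
from h import *
w=cam("wrist","pics/w5.png")
s=robot.read_state();print(s["t"],s["tool_pos"],s["force"],P(.133,.02025))
```

```text
4.65 [0.63367059 0.1793304  0.08107533] [-0.24090902  0.28833531  0.12156464] [0.63386734 0.17574504 0.08595722]
```

View pics/w5.png

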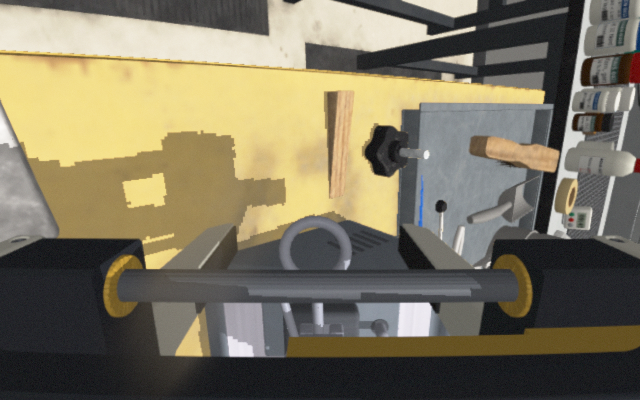

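Call:
{"op": "step_arm", "data": {
  "targets": [
    {"tx":0,"ty":0,"tz":0,"ax":0,"ay":0,"az":0,"grip":60},
    {"tx":0,"ty":0,"tz":0,"ax":0,"ay":0,"az":0,"grip":110},
    {"tx":0,"ty":0,"tz":0,"ax":0,"ay":0,"az":0,"grip":140},
    {"tx":0,"ty":0,"tz":0,"ax":0,"ay":0,"az":0,"grip":255},
    {"tx":0,"ty":0,"tz":0,"ax":0,"ay":0,"az":0,"grip":255},
    {"tx":0,"ty":0,"tz":0,"ax":0,"ay":0,"az":0,"grip":255},
    {"tx":0,"ty":0,"tz":0,"ax":0,"ay":0,"az":0,"grip":255},
    {"tx":0,"ty":0,"tz":0,"ax":0,"ay":0,"az":0,"grip":255}
  ],
  "squeeze": 25
}}

```text
t: 5.45
tool_pos: [0.6332, 0.1792, 0.0795]
orientation: [1.865, 1.81, 0.62]
force: [0.6, -0.3, 0.0]
opening: 0.0362
```

Run:
```python
from h import *
w=cam("wrist","pics/w6.png")
s=robot.read_state();print(s["t"],s["tool_pos"],s["force"],s["opening"])
```

```text
5.5 [0.63330243 0.17920461 0.07960034] [0.23384539 0.46837322 0.41747104] 0.036356616872307776
```

View pics/w6.png

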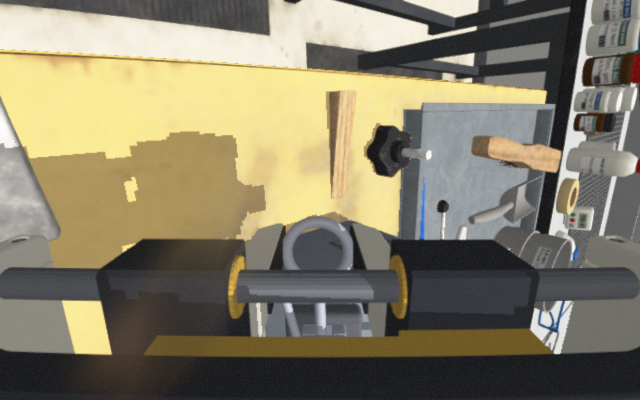

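Call:
{"op": "step_arm", "data": {
  "targets": [
    {"tx":4,"ty":0,"tz":0,"ax":0,"ay":0,"az":0,"grip":255},
    {"tx":5,"ty":0,"tz":0,"ax":0,"ay":0,"az":0,"grip":255},
    {"tx":5,"ty":0,"tz":0,"ax":0,"ay":0,"az":0,"grip":255},
    {"tx":5,"ty":0,"tz":0,"ax":0,"ay":0,"az":0,"grip":255}
  ]
}}

```text
t: 5.9
tool_pos: [0.6336, 0.1989, 0.0793]
orientation: [1.865, 1.811, 0.62]
force: [-0.1, -0.2, -0.9]
opening: 0.0363
```

Run:
```python
from h import *
w=cam("wrist","pics/w7.png")
s=robot.read_state();print(s["t"],s["tool_pos"],s["force"],s["opening"])
```

```text
5.95 [0.63373127 0.19954276 0.07951282] [-0.32131057  0.74100701 -0.90418804] 0.03620692858804168
```

View pics/w7.png

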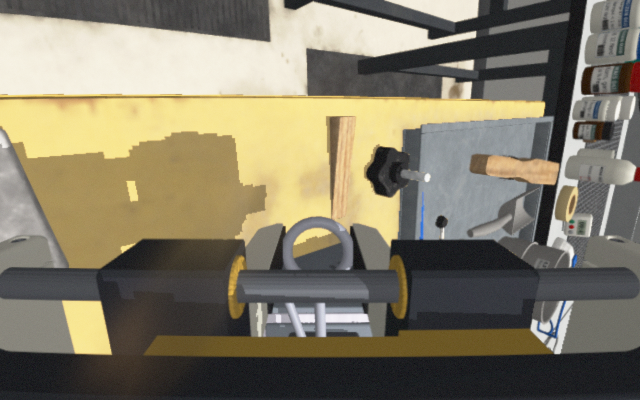

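Call:
{"op": "step_arm", "data": {
  "targets": [
    {"tx":5,"ty":0,"tz":0,"ax":0,"ay":0,"az":0,"grip":255},
    {"tx":5,"ty":0,"tz":0,"ax":0,"ay":0,"az":0,"grip":255},
    {"tx":5,"ty":0,"tz":0,"ax":0,"ay":0,"az":0,"grip":255},
    {"tx":5,"ty":0,"tz":0,"ax":0,"ay":0,"az":0,"grip":255},
    {"tx":5,"ty":0,"tz":0,"ax":0,"ay":0,"az":0,"grip":255},
    {"tx":5,"ty":0,"tz":0,"ax":0,"ay":0,"az":0,"grip":255},
    {"tx":5,"ty":0,"tz":0,"ax":0,"ay":0,"az":0,"grip":255},
    {"tx":5,"ty":0,"tz":0,"ax":0,"ay":0,"az":0,"grip":255},
    {"tx":5,"ty":0,"tz":0,"ax":0,"ay":0,"az":0,"grip":255}
  ]
}}

```text
t: 6.85
tool_pos: [0.6351, 0.2436, 0.0795]
orientation: [1.865, 1.81, 0.62]
force: [-0.4, -0.9, -0.9]
opening: 0.0365
```

Run:
```python
from h import *
w=cam("wrist","pics/w8.png");c=cam("side");t=cam("top")
cv2.imwrite("pics/s8.png",cv2.resize(c["frame"][180:330,250:450],None,fx=4,fy=4,interpolation=cv2.INTER_CUBIC))
cv2.imwrite("pics/t8.png",cv2.resize(t["frame"][140:290,190:340],None,fx=4,fy=4,interpolation=cv2.INTER_CUBIC))
s=robot.read_state();print(s["t"],s["tool_pos"],s["force"],s["opening"],s["q"])
```

```text
7.0 [0.63513933 0.24360807 0.079552  ] [ 0.25636422  0.00277211 -0.404532  ] 0.03646719439071941 [ 0.43894784  0.06442002  2.00723252 -0.57173936  0.53703684  0.88529997]
```

View pics/s8.png

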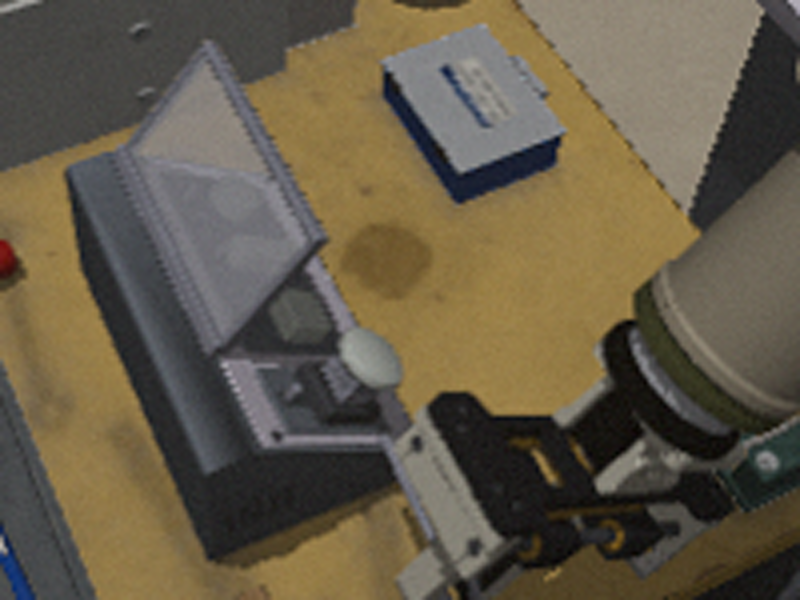

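View pics/w8.png

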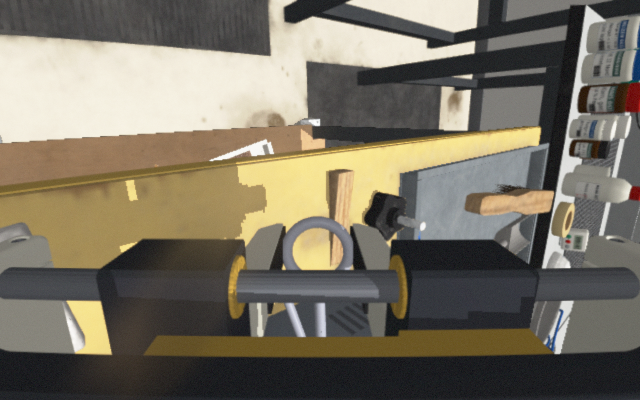

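View pics/t8.png

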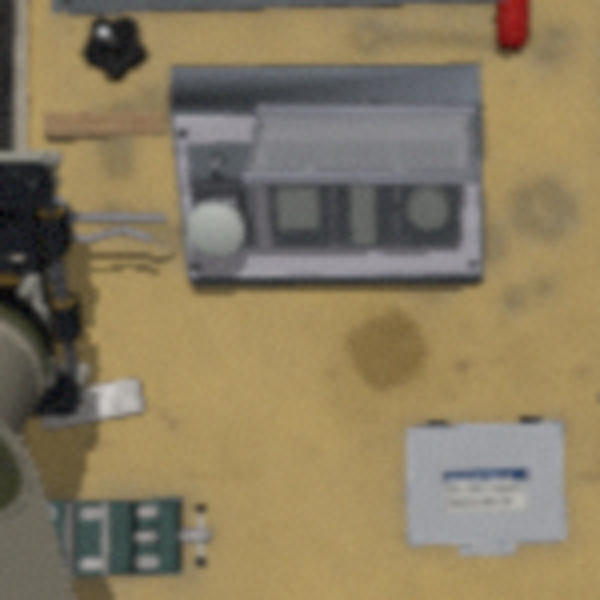

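Run:
```python
from h import *
t=load("top");g=lambda x,y:(190+x/4-.4,140+y/4-.4)
for n,p,z in [("case TL",(407,427),.042),("case TR",(565,423),.042),("case BL",(410,545),.042),("vice handle",(205,537),.04),("vice TR",(182,500),.04),("vice BR",(182,573),.04),("bar R",(145,378),.012),("bar RB",(143,412),.012),("stain",(385,350),0)]:
    print(n,plane(t,*g(*p),z))
s=load("side")
p=cv2.imread("pics/side0.png")[240:320,370:470];cv2.imwrite("pics/vice.png",cv2.resize(p,None,fx=6,fy=6,interpolation=cv2.INTER_CUBIC))
```

```text
case TL [ 0.48283428 -0.0071919   0.042     ]
case TR [ 0.48245915 -0.11996471  0.042     ]
case BL [ 0.39978007 -0.00765209  0.042     ]
vice handle [0.40947495 0.13737694 0.04      ]
vice TR [0.43587004 0.15365702 0.04      ]
vice BR [0.38486492 0.15365127 0.04      ]
bar R [0.5259225  0.18569308 0.012     ]
bar RB [0.50107932 0.18706802 0.012     ]
stain [0.54273507 0.01014647 0.        ]
```

View pics/vice.png

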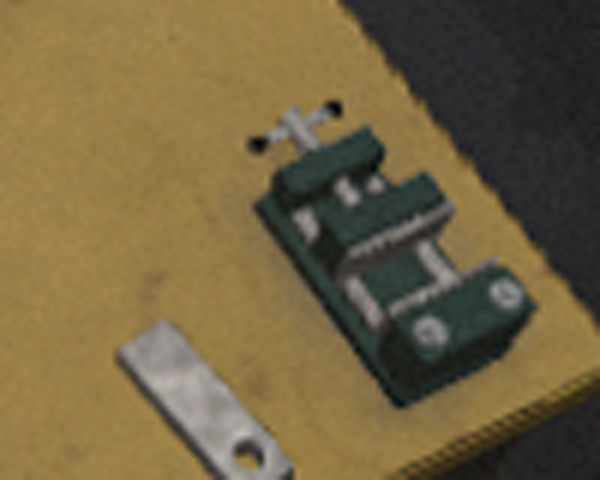

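Run:
```python
from h import *
s=robot.read_state();p=s["tool_pos"];R=Ro.from_rotvec(s["orientation"])
p,R=rows(p,R,p+R.apply([0,0,-.08]),R,4);print()
Rt=Rface(tilt=0)*Ro.from_rotvec([0,.23,0])
p,R=rows(p,R,np.array([.488,.095,.10]),Rt,10);print()
p,R=rows(p,R,np.array([.488,.095,.045]),Rt,4)
```

```text
[ -0.   0. -20.] [0. 0. 0.]
[  0.  -0. -20.] [0. 0. 0.]
[  0.  -0. -20.] [0. 0. 0.]
[  0.  -0. -20.] [0. 0. 0.]

[-15.3 -10.   -2.4] [0.066 0.022 0.007]
[-15.3 -10.1  -2. ] [0.066 0.023 0.007]
[-15.3 -10.   -1.7] [0.065 0.022 0.007]
[-15.4 -10.1  -1.4] [0.066 0.022 0.008]
[-15.4 -10.   -1.1] [0.066 0.023 0.007]
[-15.5 -10.   -0.8] [0.066 0.022 0.007]
[-15.5  -9.9  -0.5] [0.065 0.022 0.007]
[-15.6  -9.9  -0.1] [0.066 0.022 0.007]
[-15.7  -9.7   0.1] [0.066 0.023 0.007]
[-15.7  -9.6   0.4] [0.066 0.022 0.008]

[-3.1  0.  13.4] [-0.  0. -0.]
[-3.2  0.  13.4] [-0.  0. -0.]
[-3.1  0.  13.4] [-0.  0. -0.]
[-3.2  0.1 13.4] [-0.  0. -0.]
```

Call:
{"op": "step_arm", "data": {
  "targets": [
    {"tx":0,"ty":0,"tz":-20,"ax":0,"ay":0,"az":0,"grip":255},
    {"tx":0,"ty":0,"tz":-20,"ax":0,"ay":0,"az":0,"grip":255},
    {"tx":0,"ty":0,"tz":-20,"ax":0,"ay":0,"az":0,"grip":255},
    {"tx":0,"ty":0,"tz":-20,"ax":0,"ay":0,"az":0,"grip":255},
    {"tx":-15,"ty":-10,"tz":-2,"ax":0.066,"ay":0.022,"az":0.007,"grip":255},
    {"tx":-15,"ty":-10,"tz":-2,"ax":0.066,"ay":0.022,"az":0.007,"grip":255},
    {"tx":-15,"ty":-10,"tz":-2,"ax":0.066,"ay":0.022,"az":0.007,"grip":255},
    {"tx":-15.5,"ty":-10,"tz":-1.5,"ax":0.066,"ay":0.022,"az":0.007,"grip":255},
    {"tx":-15.5,"ty":-10,"tz":-1,"ax":0.066,"ay":0.023,"az":0.007,"grip":255},
    {"tx":-15.5,"ty":-10,"tz":-1,"ax":0.066,"ay":0.023,"az":0.007,"grip":255},
    {"tx":-15.5,"ty":-10,"tz":-0.5,"ax":0.066,"ay":0.023,"az":0.007,"grip":255},
    {"tx":-15.5,"ty":-10,"tz":0,"ax":0.066,"ay":0.023,"az":0.007,"grip":255},
    {"tx":-15.5,"ty":-10,"tz":0,"ax":0.066,"ay":0.022,"az":0.007,"grip":255},
    {"tx":-16,"ty":-9.5,"tz":0.5,"ax":0.066,"ay":0.022,"az":0.007,"grip":255},
    {"tx":-3,"ty":0,"tz":13.5,"ax":0,"ay":0,"az":0,"grip":255},
    {"tx":-3,"ty":0,"tz":13.5,"ax":0,"ay":0,"az":0,"grip":255},
    {"tx":-3,"ty":0,"tz":13.5,"ax":0,"ay":0,"az":0,"grip":255},
    {"tx":-3,"ty":0,"tz":13.5,"ax":0,"ay":0,"az":0,"grip":255},
    {"tx":0,"ty":0,"tz":0,"ax":0,"ay":0,"az":0,"grip":255}
  ]
}}

```text
t: 8.9
tool_pos: [0.4853, 0.0968, 0.042]
orientation: [-2.122, -2.073, -0.239]
force: [-0.0, -0.2, -0.6]
opening: 0.0361
```

Run:
```python
from h import *
w=cam("wrist","pics/w9.png");c=cam("side");t=cam("top")
cv2.imwrite("pics/s9.png",cv2.resize(c["frame"][180:330,280:480],None,fx=4,fy=4,interpolation=cv2.INTER_CUBIC))
cv2.imwrite("pics/t9.png",cv2.resize(t["frame"][140:290,190:340],None,fx=4,fy=4,interpolation=cv2.INTER_CUBIC))
s=robot.read_state();print(s["t"],s["tool_pos"],s["force"],s["opening"],s["q"])
print((Ro.from_rotvec(s["orientation"]).inv()*(Rface(tilt=0)*Ro.from_rotvec([0,.23,0]))).as_rotvec())
```

```text
9.05 [0.4877218  0.09641253 0.04504482] [-0.22152102  0.02913197 -0.18414864] 0.036690434823604776 [-0.07789647  0.02046655  1.98356993  0.25089931  1.16400543 -0.15745213]
[-0.00229825 -0.00049366  0.00152121]
```

View pics/s9.png

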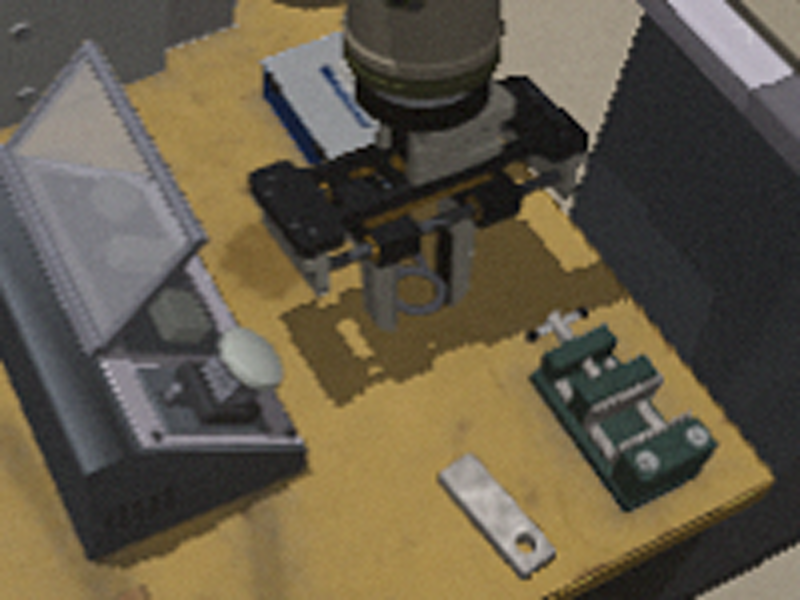

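View pics/w9.png

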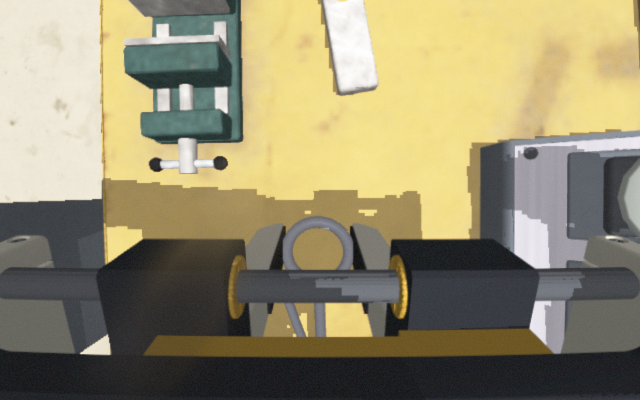

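View pics/t9.png

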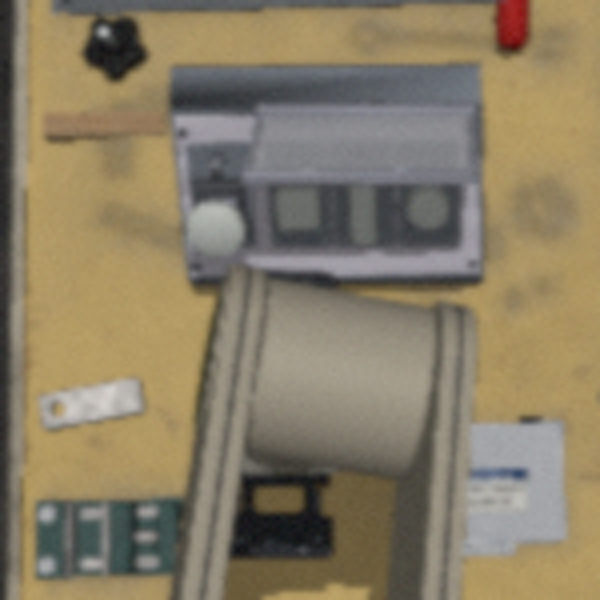

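Call:
{"op": "step_arm", "data": {
  "targets": [
    {"tx":-1.2,"ty":0,"tz":5,"ax":0,"ay":0,"az":0,"grip":255},
    {"tx":-1.2,"ty":0,"tz":5,"ax":0,"ay":0,"az":0,"grip":255},
    {"tx":-1.2,"ty":0,"tz":5,"ax":0,"ay":0,"az":0,"grip":255},
    {"tx":-1,"ty":0,"tz":4,"ax":0,"ay":0,"az":0,"grip":255},
    {"tx":-0.7,"ty":0,"tz":3,"ax":0,"ay":0,"az":0,"grip":255},
    {"tx":0,"ty":0,"tz":0,"ax":0,"ay":0,"az":0,"grip":255}
  ]
}}

```text
t: 9.65
tool_pos: [0.4871, 0.0958, 0.0216]
orientation: [-2.124, -2.073, -0.242]
force: [0.3, 0.7, -0.3]
opening: 0.0364
```

Call:
{"op": "step_arm", "data": {
  "targets": [
    {"tx":-0.5,"ty":0,"tz":2,"ax":0,"ay":0,"az":0,"grip":255},
    {"tx":-0.3,"ty":0,"tz":1,"ax":0,"ay":0,"az":0,"grip":255},
    {"tx":0,"ty":0,"tz":0,"ax":0,"ay":0,"az":0,"grip":255}
  ]
}}

```text
t: 9.95
tool_pos: [0.4875, 0.0957, 0.019]
orientation: [-2.124, -2.074, -0.243]
force: [0.6, -0.2, -1.0]
opening: 0.0364
```

Run:
```python
from h import *
w=cam("wrist","pics/w10.png");c=cam("side")
cv2.imwrite("pics/s10.png",cv2.resize(c["frame"][220:290,340:440],None,fx=7,fy=7,interpolation=cv2.INTER_CUBIC))
s=robot.read_state();print(s["t"],s["tool_pos"],s["force"],s["wrist_torque"],s["opening"])
```

```text
10.05 [0.4876749  0.09574653 0.01923291] [-0.39158149  0.78248481 -0.60438114] [-0.14714427 -0.08012234 -0.02502668] 0.03651431573931477
```

View pics/s10.png

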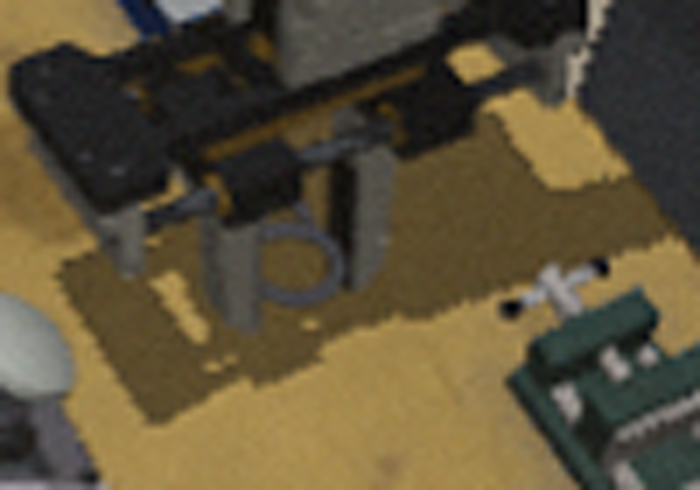

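View pics/w10.png

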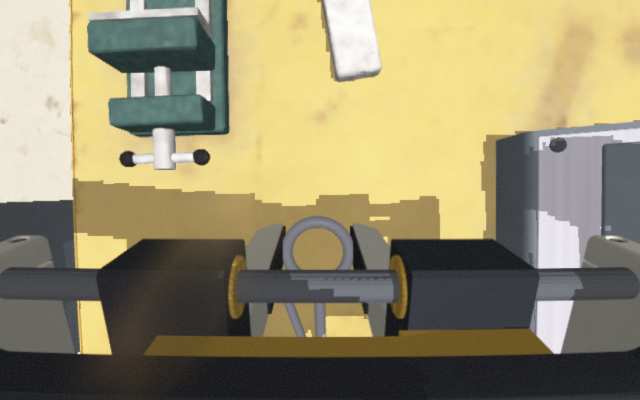

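Call:
{"op": "step_arm", "data": {
  "targets": [
    {"tx":-0.4,"ty":0,"tz":1.5,"ax":0,"ay":0,"az":0,"grip":255},
    {"tx":0,"ty":0,"tz":0,"ax":0,"ay":0,"az":0,"grip":255},
    {"tx":0,"ty":0,"tz":0,"ax":0,"ay":0,"az":0,"grip":152},
    {"tx":0,"ty":0,"tz":0,"ax":0,"ay":0,"az":0,"grip":149},
    {"tx":0,"ty":0,"tz":0,"ax":0,"ay":0,"az":0,"grip":146},
    {"tx":0,"ty":0,"tz":0,"ax":0,"ay":0,"az":0,"grip":143},
    {"tx":0,"ty":0,"tz":0,"ax":0,"ay":0,"az":0,"grip":140},
    {"tx":0,"ty":0,"tz":0,"ax":0,"ay":0,"az":0,"grip":135},
    {"tx":0,"ty":0,"tz":0,"ax":0,"ay":0,"az":0,"grip":125},
    {"tx":0,"ty":0,"tz":0,"ax":0,"ay":0,"az":0,"grip":115},
    {"tx":0,"ty":0,"tz":0,"ax":0,"ay":0,"az":0,"grip":105},
    {"tx":0,"ty":0,"tz":0,"ax":0,"ay":0,"az":0,"grip":105}
  ],
  "squeeze": 5
}}

```text
t: 11.25
tool_pos: [0.4876, 0.0957, 0.0176]
orientation: [-2.124, -2.074, -0.244]
force: [-0.0, -0.1, -0.3]
opening: 0.0543
```

Run:
```python
from h import *
w=cam("wrist","pics/w11.png");c=cam("side")
cv2.imwrite("pics/s11.png",cv2.resize(c["frame"][220:290,340:440],None,fx=7,fy=7,interpolation=cv2.INTER_CUBIC))
s=robot.read_state();print(s["t"],s["tool_pos"],s["force"],s["wrist_torque"],s["opening"])
```

```text
11.35 [0.48754941 0.09572514 0.01754632] [-0.05161258  0.37177773  1.06173395] [-0.12367063 -0.02562807 -0.01269563] 0.05449410961580057
```

View pics/s11.png

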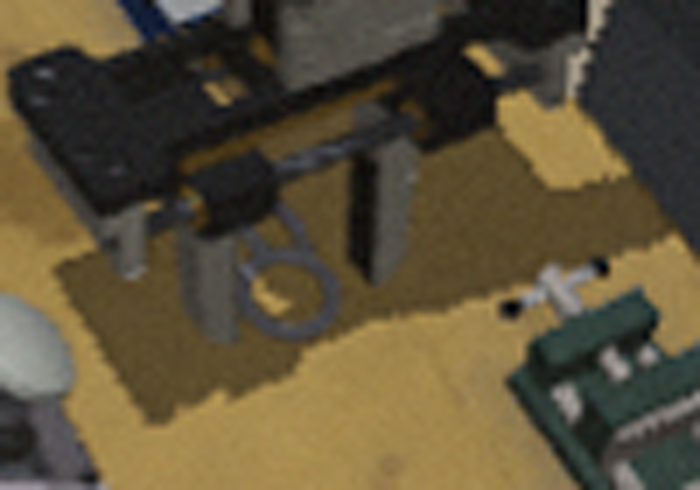

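View pics/w11.png

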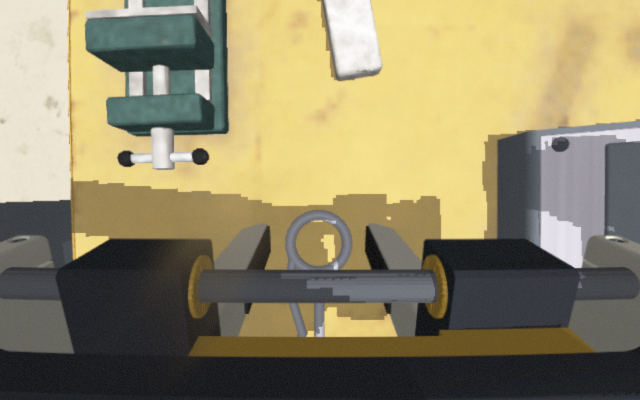

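```bash
cat >> h.py <<'E'
def Rpress(psi=PSI):
    s,c=np.sin(T38),np.cos(T38)
    return Rd(psi)*Ro.from_matrix(np.array([[-c,0,-s],[0,1,0],[s,0,-c]]).T)
E
python3 - <<'E'
from h import *
s=robot.read_state();p=s["tool_pos"];R=Ro.from_rotvec(s["orientation"])
p,R=rows(p,R,p+R.apply([0,0,-.09]),R,4);print()
p,R=rows(p,R,np.array([.45,.09,.26]),Rpress(),16);print(p)
E
```

```text
[  0.   -0.  -22.5] [0. 0. 0.]
[ -0.   -0.  -22.5] [0. 0. 0.]
[ -0.   -0.  -22.5] [0. 0. 0.]
[ -0.   -0.  -22.5] [0. 0. 0.]

[ 3.1 -2.4 -9.2] [-0.022 -0.044 -0.098]
[ 2.8 -1.9 -9.4] [-0.022 -0.043 -0.099]
[ 2.6 -1.3 -9.6] [-0.021 -0.044 -0.098]
[ 2.3 -1.  -9.6] [-0.022 -0.044 -0.099]
[ 2.  -0.5 -9.8] [-0.022 -0.044 -0.098]
[ 1.5 -0.2 -9.9] [-0.022 -0.043 -0.099]
[ 1.1  0.2 -9.9] [-0.021 -0.044 -0.098]
[  0.7   0.6 -10. ] [-0.022 -0.044 -0.099]
[  0.1   0.7 -10. ] [-0.022 -0.044 -0.098]
[-0.4  1.  -9.9] [-0.022 -0.043 -0.099]
[-0.9  1.1 -9.9] [-0.021 -0.044 -0.098]
[-1.4  1.2 -9.8] [-0.022 -0.044 -0.098]
[-2.   1.3 -9.7] [-0.022 -0.043 -0.099]
[-2.6  1.2 -9.6] [-0.022 -0.044 -0.098]
[-3.1  1.2 -9.4] [-0.021 -0.044 -0.099]
[-3.6  1.1 -9.3] [-0.022 -0.044 -0.098]
[0.45000808 0.09003226 0.25999749]
```

Call:
{"op": "step_arm", "data": {
  "targets": [
    {"tx":0,"ty":0,"tz":-8,"ax":0,"ay":0,"az":0,"grip":95},
    {"tx":0,"ty":0,"tz":-15,"ax":0,"ay":0,"az":0,"grip":95},
    {"tx":0,"ty":0,"tz":-22,"ax":0,"ay":0,"az":0,"grip":95},
    {"tx":0,"ty":0,"tz":-22,"ax":0,"ay":0,"az":0,"grip":95},
    {"tx":0,"ty":0,"tz":-22,"ax":0,"ay":0,"az":0,"grip":95}
  ]
}}

```text
t: 11.85
tool_pos: [0.4872, 0.0751, 0.1056]
orientation: [-2.125, -2.074, -0.244]
force: [0.7, -1.5, -0.2]
opening: 0.0585
```

Call:
{"op": "step_arm", "data": {
  "targets": [
    {"tx":3,"ty":-2,"tz":-9.5,"ax":-0.022,"ay":-0.044,"az":-0.098,"grip":255},
    {"tx":3,"ty":-2,"tz":-9.5,"ax":-0.022,"ay":-0.044,"az":-0.098,"grip":255},
    {"tx":2.5,"ty":-1.5,"tz":-9.5,"ax":-0.022,"ay":-0.044,"az":-0.098,"grip":255},
    {"tx":2,"ty":-1,"tz":-9.5,"ax":-0.022,"ay":-0.044,"az":-0.098,"grip":255},
    {"tx":2,"ty":-0.5,"tz":-10,"ax":-0.022,"ay":-0.044,"az":-0.098,"grip":255},
    {"tx":1.5,"ty":0,"tz":-10,"ax":-0.022,"ay":-0.044,"az":-0.098,"grip":255},
    {"tx":1,"ty":0,"tz":-10,"ax":-0.022,"ay":-0.044,"az":-0.098,"grip":255},
    {"tx":0.5,"ty":0.5,"tz":-10,"ax":-0.022,"ay":-0.044,"az":-0.098,"grip":255},
    {"tx":0,"ty":0.5,"tz":-10,"ax":-0.022,"ay":-0.044,"az":-0.098,"grip":255},
    {"tx":0,"ty":1,"tz":-10,"ax":-0.022,"ay":-0.044,"az":-0.098,"grip":255},
    {"tx":-1,"ty":1,"tz":-10,"ax":-0.022,"ay":-0.044,"az":-0.098,"grip":255},
    {"tx":-1.5,"ty":1,"tz":-10,"ax":-0.022,"ay":-0.044,"az":-0.098,"grip":255},
    {"tx":-2,"ty":1,"tz":-9.5,"ax":-0.022,"ay":-0.044,"az":-0.098,"grip":255},
    {"tx":-2.5,"ty":1,"tz":-9.5,"ax":-0.022,"ay":-0.044,"az":-0.098,"grip":255},
    {"tx":-3,"ty":1,"tz":-9.5,"ax":-0.022,"ay":-0.044,"az":-0.098,"grip":255},
    {"tx":-3.5,"ty":1,"tz":-9.5,"ax":-0.022,"ay":-0.044,"az":-0.098,"grip":255},
    {"tx":0,"ty":0,"tz":0,"ax":0,"ay":0,"az":0,"grip":255}
  ]
}}

```text
t: 13.55
tool_pos: [0.472, 0.0987, 0.2606]
orientation: [0.042, 2.489, -0.024]
force: [0.4, 0.2, 0.8]
opening: 0.0004
```

Run:
```python
from h import *
w=cam("wrist","pics/w12.png");c=cam("side")
cv2.imwrite("pics/s12.png",cv2.resize(c["frame"][180:330,280:480],None,fx=4,fy=4,interpolation=cv2.INTER_CUBIC))
s=robot.read_state();print(s["t"],s["tool_pos"],s["force"],s["opening"],s["q"])
R=Ro.from_rotvec(s["orientation"]);p=s["tool_pos"];print((R.inv()*Rpress()).as_rotvec())
for n,X in dict(head=P(.077,.048),sq=P(.022,.018),bar=P(-.024,.018),rnd=P(-.07,.018)).items(): print(n,X,proj(w,X))
```

```text
13.65 [0.47137899 0.09825752 0.25961084] [-0.93225258 -0.68183854 -0.21935441] 0.0006022607096083832 [ 0.21982128 -0.89285664  2.35391813 -0.18475425  1.0553434  -1.27291999]
[-0.01367066 -0.0133683  -0.00915454]
head [0.61538822 0.12018961 0.10782452] [340.2084966  192.67727405]
sq [0.63247744 0.06474509 0.08418419] [296.41702296 187.55971434]
bar [0.63132756 0.01875947 0.08418419] [261.11403556 187.6308996 ]
rnd [ 0.63017768 -0.02722616  0.08418419] [226.06230156 187.70838302]
```

View pics/s12.png

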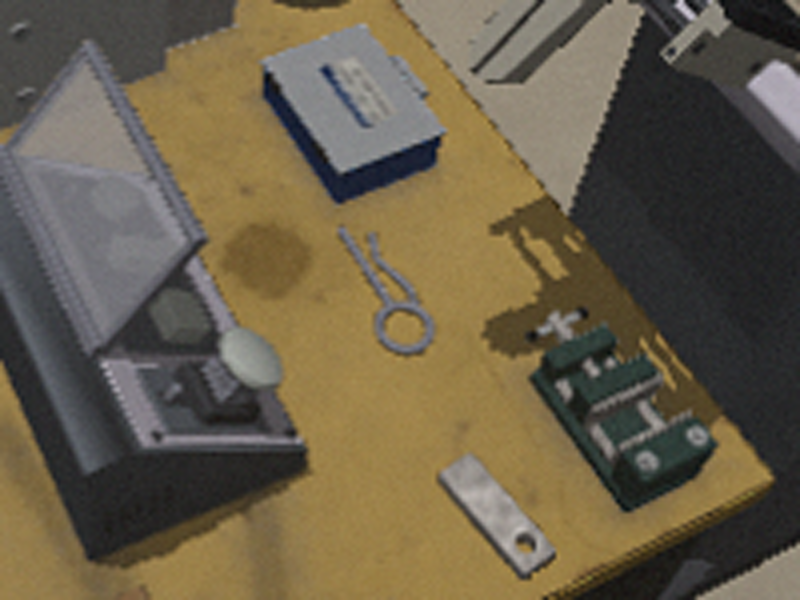

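View pics/w12.png

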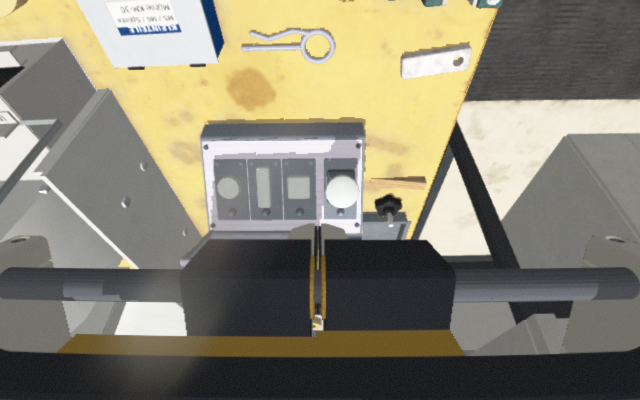

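```bash
sed -i 's/^DO=.*/DO=np.array([.662,.0435,0])/' h.py
python3 - <<'E'
from h import *
s=robot.read_state();p=s["tool_pos"];R=Ro.from_rotvec(s["orientation"])
print(P(.077,.102));rows(p,R,P(.077,.102),Rpress(),5)
E
```

```text
[0.58215289 0.12252066 0.1503771 ]
[-4.3  5.9 30.6] [-0.003 -0.003 -0.002]
[-4.2  5.7 30.7] [-0.002 -0.002 -0.002]
[-4.1  5.7 30.7] [-0.003 -0.003 -0.001]
[-4.   5.6 30.7] [-0.003 -0.003 -0.002]
[-4.   5.5 30.8] [-0.003 -0.002 -0.002]
```

Call:
{"op": "step_arm", "data": {
  "targets": [
    {"tx":-4,"ty":6,"tz":30,"ax":-0.003,"ay":-0.003,"az":-0.002,"grip":255},
    {"tx":-4,"ty":6,"tz":30,"ax":-0.003,"ay":-0.003,"az":-0.002,"grip":255},
    {"tx":-4,"ty":6,"tz":30,"ax":-0.003,"ay":-0.003,"az":-0.002,"grip":255},
    {"tx":-4,"ty":5,"tz":30,"ax":-0.003,"ay":-0.003,"az":-0.002,"grip":255},
    {"tx":-4,"ty":5,"tz":30,"ax":-0.002,"ay":-0.002,"az":-0.001,"grip":255},
    {"tx":0,"ty":0,"tz":0,"ax":0,"ay":0,"az":0,"grip":255},
    {"tx":0,"ty":0,"tz":0,"ax":0,"ay":0,"az":0,"grip":255}
  ]
}}

```text
t: 14.35
tool_pos: [0.579, 0.1221, 0.1512]
orientation: [0.029, 2.481, -0.012]
force: [0.1, 0.5, -0.0]
opening: 0.0005
```

Run:
```python
from h import *
w=cam("wrist","pics/w13.png");c=cam("side")
cv2.imwrite("pics/s13.png",cv2.resize(c["frame"][180:330,280:480],None,fx=4,fy=4,interpolation=cv2.INTER_CUBIC))
s=robot.read_state();print(s["t"],s["tool_pos"],s["force"],s["opening"],s["q"])
R=Ro.from_rotvec(s["orientation"]);p=s["tool_pos"];print((R.inv()*Rpress()).as_rotvec())
print("head in tool",R.inv().apply(P(.077,.048)-p)*1000)
for n,X in dict(head=P(.077,.048),tip=p+R.apply([0,0,.014]),sq=P(.022,.018),bar=P(-.024,.018),rnd=P(-.07,.018)).items(): print(n,X,proj(w,X))
```

```text
14.45 [0.58004011 0.12252123 0.15419175] [ 0.06689138 -0.250013   -0.30900469] 0.0005614933872535532 [ 0.20929735 -0.37941983  2.24735984 -0.24287589  0.63527805 -1.19007053]
[0.00071256 0.00259197 0.00164561]
head in tool [8.35220487e-01 1.19479517e-02 5.83044027e+01]
head [0.61538822 0.12168961 0.10782452] [317.66869141 217.25045816]
tip [0.58868547 0.12231506 0.14318197] [317.66280145 242.29465796]
sq [0.63247744 0.06624509 0.08418419] [249.5692101  205.62028427]
bar [0.63132756 0.02025947 0.08418419] [193.11365638 205.49146079]
rnd [ 0.63017768 -0.02572616  0.08418419] [137.50152326 205.34033885]
```

View pics/s13.png

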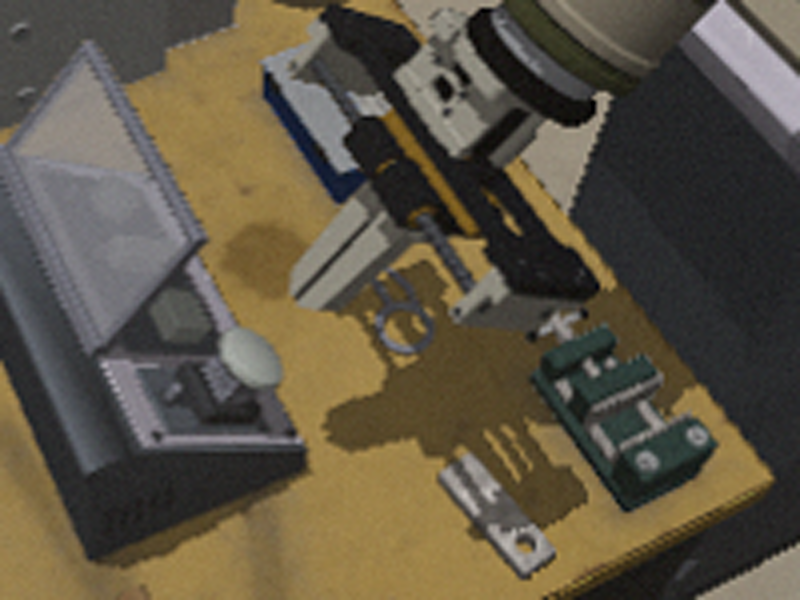

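View pics/w13.png

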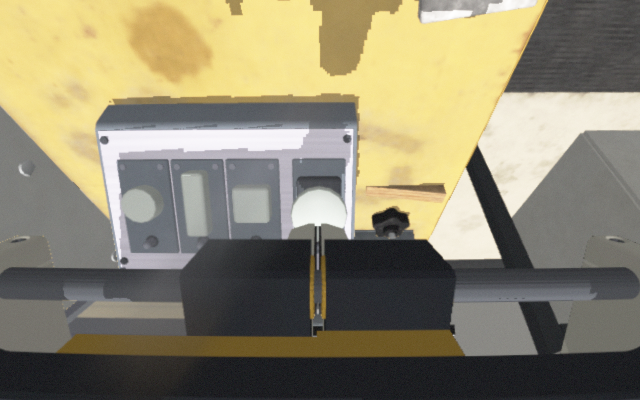

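Call:
{"op": "step_arm", "data": {
  "targets": [
    {"tx":0,"ty":0,"tz":15,"ax":0,"ay":0,"az":0,"grip":255},
    {"tx":0,"ty":0,"tz":15,"ax":0,"ay":0,"az":0,"grip":255},
    {"tx":0,"ty":0,"tz":8,"ax":0,"ay":0,"az":0,"grip":255},
    {"tx":0,"ty":0,"tz":0,"ax":0,"ay":0,"az":0,"grip":255}
  ]
}}

```text
t: 14.85
tool_pos: [0.6034, 0.1219, 0.1234]
orientation: [0.028, 2.476, -0.011]
force: [0.0, -0.2, 0.2]
opening: 0.0004
```

Run:
```python
from h import *
w=cam("wrist","pics/w14.png");c=cam("side")
cv2.imwrite("pics/s14.png",cv2.resize(c["frame"][230:310,300:400],None,fx=6,fy=6,interpolation=cv2.INTER_CUBIC))
s=robot.read_state();R=Ro.from_rotvec(s["orientation"]);p=s["tool_pos"];print(s["t"],p,s["force"])
print("head in tool",R.inv().apply(P(.077,.048)-p)*1000)
```

```text
14.95 [0.60342986 0.12210484 0.12387891] [0.00303222 0.15410353 1.33475416]
head in tool [ 0.50100905 -0.13172594 20.01624585]
```

View pics/s14.png

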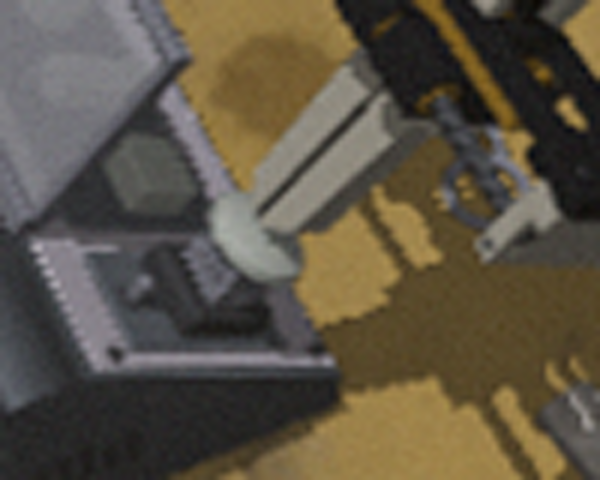

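View pics/w14.png

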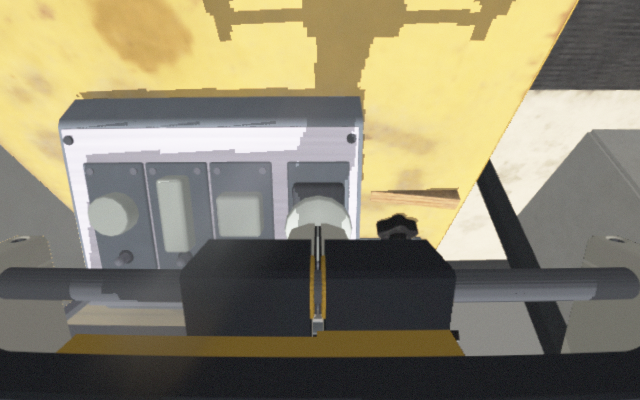

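Call:
{"op": "step_arm", "data": {
  "targets": [
    {"tx":0,"ty":0,"tz":3,"ax":0,"ay":0,"az":0,"grip":255},
    {"tx":0,"ty":0,"tz":3,"ax":0,"ay":0,"az":0,"grip":255},
    {"tx":0,"ty":0,"tz":3,"ax":0,"ay":0,"az":0,"grip":255},
    {"tx":0,"ty":0,"tz":0,"ax":0,"ay":0,"az":0,"grip":255}
  ]
}}

```text
t: 15.35
tool_pos: [0.6095, 0.1221, 0.1162]
orientation: [0.027, 2.476, -0.011]
force: [-0.7, 0.9, 4.0]
opening: 0.0002
```

Call:
{"op": "step_arm", "data": {
  "targets": [
    {"tx":0,"ty":0,"tz":2,"ax":0,"ay":0,"az":0,"grip":255},
    {"tx":0,"ty":0,"tz":2,"ax":0,"ay":0,"az":0,"grip":255},
    {"tx":0,"ty":0,"tz":1,"ax":0,"ay":0,"az":0,"grip":255},
    {"tx":0,"ty":0,"tz":0,"ax":0,"ay":0,"az":0,"grip":255}
  ]
}}

```text
t: 15.75
tool_pos: [0.6126, 0.122, 0.1123]
orientation: [0.027, 2.476, -0.011]
force: [-0.7, 1.0, 4.3]
opening: 0.0003
```

Call:
{"op": "step_arm", "data": {
  "targets": [
    {"tx":0,"ty":0,"tz":2,"ax":0,"ay":0,"az":0,"grip":255},
    {"tx":0,"ty":0,"tz":1,"ax":0,"ay":0,"az":0,"grip":255},
    {"tx":0,"ty":0,"tz":0,"ax":0,"ay":0,"az":0,"grip":255}
  ]
}}

```text
t: 16.05
tool_pos: [0.6139, 0.1222, 0.1117]
orientation: [0.027, 2.476, -0.011]
force: [-44.2, -1.2, 40.5]
opening: 0.0004
```

Run:
```python
from h import *
s=robot.read_state();R=Ro.from_rotvec(s["orientation"]);p=s["tool_pos"];print(s["t"],p,R.inv().apply(s["force"]))
print("head in tool",R.inv().apply(P(.077,.048)-p)*1000)
```

```text
16.05 [0.61393636 0.12220559 0.11174981] [  9.71475163  -2.2781504  -59.11757637]
head in tool [ 1.27197708 -0.47802278  3.99195106]
```

Call:
{"op": "step_arm", "data": {
  "targets": [
    {"tx":0,"ty":0,"tz":-3,"ax":0,"ay":0,"az":0,"grip":255},
    {"tx":0,"ty":0,"tz":-8,"ax":0,"ay":0,"az":0,"grip":255},
    {"tx":0,"ty":0,"tz":-12,"ax":0,"ay":0,"az":0,"grip":255},
    {"tx":0,"ty":0,"tz":-12,"ax":0,"ay":0,"az":0,"grip":255},
    {"tx":0,"ty":0,"tz":0,"ax":0,"ay":0,"az":0,"grip":255}
  ]
}}

```text
t: 16.55
tool_pos: [0.5919, 0.1224, 0.1374]
orientation: [0.027, 2.477, -0.011]
force: [0.3, 1.0, 0.3]
opening: 0.0005
```

Run:
```python
from h import *
w=cam("wrist","pics/w15.png");c=cam("side")
cv2.imwrite("pics/s15.png",cv2.resize(c["frame"][210:310,300:420],None,fx=6,fy=6,interpolation=cv2.INTER_CUBIC))
s=robot.read_state();R=Ro.from_rotvec(s["orientation"]);p=s["tool_pos"];print(s["t"],p,R.inv().apply(s["force"]))
print((R.inv()*Rpress()).as_rotvec())
print("sq in tool",R.inv().apply(P(.022,.018)-p)*1000)
rows(p,R,P(.022,.018+.014+.035),Rpress(),3)
for n,X in dict(sq=P(.022,.018),bar=P(-.024,.018),rnd=P(-.07,.018)).items(): print(n,X,proj(w,X))
```

```text
16.65 [0.59196655 0.12225966 0.13635205] [ 0.08767576 -0.10011931  0.20912109]
[0.00060686 0.0005951  0.00300689]
sq in tool [ -0.69348448 -55.02737522  66.87118001]
[ -0.2 -18.3   6. ] [0.    0.    0.001]
[ -0.3 -18.4   5.9] [0.    0.    0.001]
[ -0.3 -18.3   6. ] [0.001 0.001 0.001]
sq [0.63247744 0.06624509 0.08418419] [243.1384732  209.96827778]
bar [0.63132756 0.02025947 0.08418419] [182.1610746  209.74428207]
rnd [ 0.63017768 -0.02572616  0.08418419] [122.22151231 209.4833929 ]
```

View pics/s15.png

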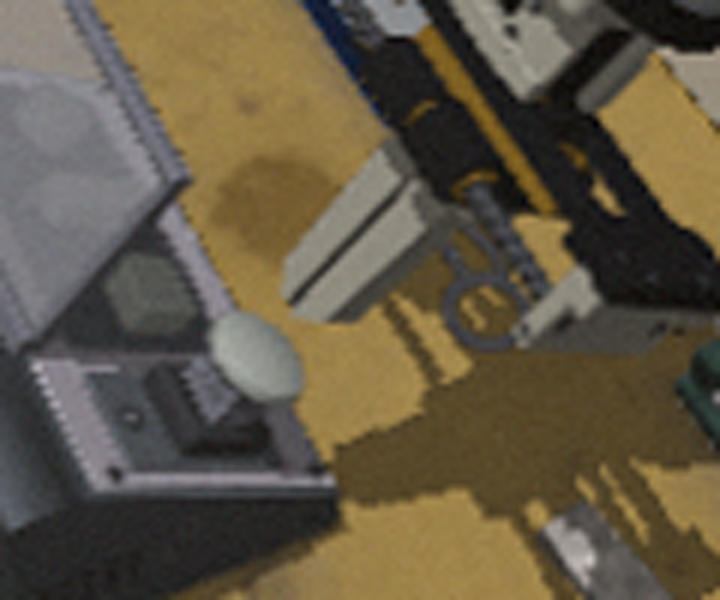

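View pics/w15.png

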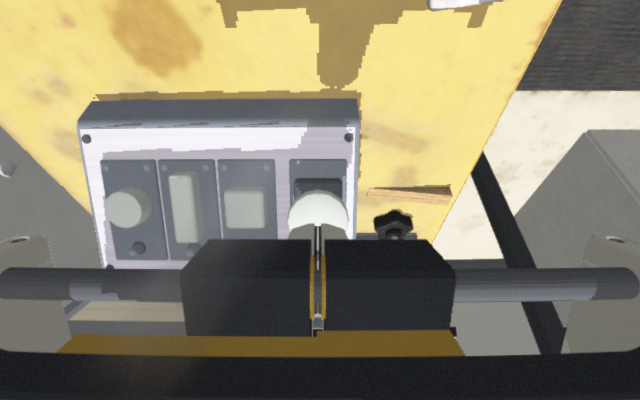

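Call:
{"op": "step_arm", "data": {
  "targets": [
    {"tx":0,"ty":-18,"tz":0,"ax":0,"ay":0,"az":0,"grip":255},
    {"tx":0,"ty":-18,"tz":0,"ax":0,"ay":0,"az":0.001,"grip":255},
    {"tx":0,"ty":-18,"tz":0,"ax":0,"ay":0,"az":0.001,"grip":255},
    {"tx":0,"ty":0,"tz":15,"ax":0,"ay":0,"az":0,"grip":255},
    {"tx":-0.5,"ty":0,"tz":15,"ax":0,"ay":0,"az":0,"grip":255},
    {"tx":0,"ty":0,"tz":10,"ax":0,"ay":0,"az":0,"grip":255},
    {"tx":0,"ty":0,"tz":0,"ax":0,"ay":0,"az":0,"grip":255}
  ]
}}

```text
t: 17.35
tool_pos: [0.6151, 0.0673, 0.1028]
orientation: [0.03, 2.481, -0.011]
force: [0.1, -0.0, 0.0]
opening: 0.0006
```

Run:
```python
from h import *
w=cam("wrist","pics/w16.png");c=cam("side");t=cam("top")
cv2.imwrite("pics/s16.png",cv2.resize(c["frame"][180:310,290:420],None,fx=4.5,fy=4.5,interpolation=cv2.INTER_CUBIC))
cv2.imwrite("pics/t16.png",cv2.resize(t["frame"][150:230,220:330],None,fx=6,fy=6,interpolation=cv2.INTER_CUBIC))
s=robot.read_state();R=Ro.from_rotvec(s["orientation"]);p=s["tool_pos"];print(s["t"],p,R.inv().apply(s["force"]))
print("sq in tool",R.inv().apply(P(.022,.018)-p)*1000)
for n,X in dict(sq=P(.022,.018),bar=P(-.024,.018),rnd=P(-.07,.018)).items(): print(n,X,proj(w,X))
```

```text
17.5 [0.61572939 0.06771248 0.10528942] [-0.93085733 -0.49912877 -0.45718614]
sq in tool [-0.22571322 -1.06470621 26.96101499]
sq [0.63247744 0.06624509 0.08418419] [315.88414775 233.28363206]
bar [0.63132756 0.02025947 0.08418419] [241.27980143 233.16051959]
rnd [ 0.63017768 -0.02572616  0.08418419] [167.54492788 232.88974658]
```

View pics/s16.png

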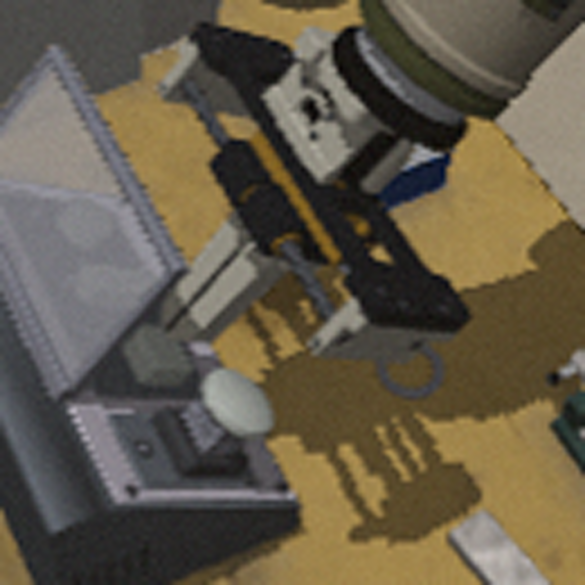

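View pics/w16.png

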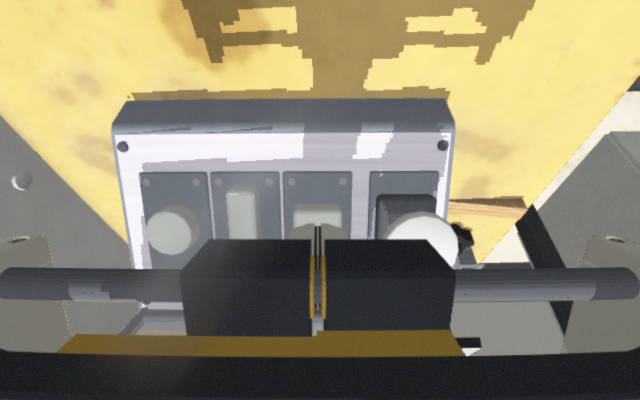

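Call:
{"op": "step_arm", "data": {
  "targets": [
    {"tx":0,"ty":0,"tz":6,"ax":0,"ay":0,"az":0,"grip":255},
    {"tx":0,"ty":0,"tz":4,"ax":0,"ay":0,"az":0,"grip":255},
    {"tx":0,"ty":0,"tz":3,"ax":0,"ay":0,"az":0,"grip":255},
    {"tx":0,"ty":0,"tz":3,"ax":0,"ay":0,"az":0,"grip":255},
    {"tx":0,"ty":0,"tz":0,"ax":0,"ay":0,"az":0,"grip":255}
  ]
}}

```text
t: 18.0
tool_pos: [0.6261, 0.0676, 0.0931]
orientation: [0.029, 2.477, -0.01]
force: [-1.6, 0.3, 1.6]
opening: 0.0006
```

Call:
{"op": "step_arm", "data": {
  "targets": [
    {"tx":0,"ty":0,"tz":2,"ax":0,"ay":0,"az":0,"grip":255},
    {"tx":0,"ty":0,"tz":1,"ax":0,"ay":0,"az":0,"grip":255},
    {"tx":0,"ty":0,"tz":0,"ax":0,"ay":0,"az":0,"grip":255}
  ]
}}

```text
t: 18.3
tool_pos: [0.6279, 0.0675, 0.0909]
orientation: [0.029, 2.477, -0.01]
force: [-2.1, 1.7, 3.2]
opening: 0.0009
```

Run:
```python
from h import *
for i in range(2):
    c=cam("side");s=robot.read_state();R=Ro.from_rotvec(s["orientation"]);p=s["tool_pos"];print(s["t"],p,R.inv().apply(s["force"]))
    print("sq in tool",R.inv().apply(P(.022,.018)-p)*1000)
```

```text
18.35 [0.62791475 0.0675409  0.09099326] [ 0.16336292  0.3057706  -4.44590814]
sq in tool [ 0.58502059 -1.1874151   8.19197141]
18.4 [0.62784003 0.06753584 0.09094357] [ 0.18733233  0.5118297  -3.69197055]
sq in tool [ 0.49484278 -1.18052851  8.19891255]
```

Call:
{"op": "step_arm", "data": {
  "targets": [
    {"tx":0,"ty":0,"tz":1.5,"ax":0,"ay":0,"az":0,"grip":255},
    {"tx":0,"ty":0,"tz":1,"ax":0,"ay":0,"az":0,"grip":255},
    {"tx":0,"ty":0,"tz":0,"ax":0,"ay":0,"az":0,"grip":255}
  ]
}}

```text
t: 18.7
tool_pos: [0.6295, 0.0675, 0.0889]
orientation: [0.03, 2.477, -0.01]
force: [-3.6, 1.3, 4.1]
opening: 0.0003
```

Call:
{"op": "step_arm", "data": {
  "targets": [
    {"tx":0,"ty":0,"tz":0.7,"ax":0,"ay":0,"az":0,"grip":255},
    {"tx":0,"ty":0,"tz":0,"ax":0,"ay":0,"az":0,"grip":255}
  ]
}}

```text
t: 18.9
tool_pos: [0.6299, 0.0675, 0.0885]
orientation: [0.03, 2.477, -0.01]
force: [-3.2, 2.2, 4.2]
opening: 0.0009
```

Call:
{"op": "step_arm", "data": {
  "targets": [
    {"tx":0,"ty":0,"tz":0.7,"ax":0,"ay":0,"az":0,"grip":255},
    {"tx":0,"ty":0,"tz":0,"ax":0,"ay":0,"az":0,"grip":255}
  ]
}}

```text
t: 19.1
tool_pos: [0.6301, 0.0675, 0.0883]
orientation: [0.029, 2.477, -0.01]
force: [-17.7, 1.1, 16.5]
opening: 0.0004
```

Call:
{"op": "step_arm", "data": {
  "targets": [
    {"tx":0,"ty":0,"tz":0.7,"ax":0,"ay":0,"az":0,"grip":255},
    {"tx":0,"ty":0,"tz":0,"ax":0,"ay":0,"az":0,"grip":255}
  ]
}}

```text
t: 19.3
tool_pos: [0.6303, 0.0675, 0.0881]
orientation: [0.029, 2.478, -0.01]
force: [-30.7, 0.2, 28.2]
opening: 0.0008
```

Call:
{"op": "step_arm", "data": {
  "targets": [
    {"tx":0,"ty":0,"tz":-3,"ax":0,"ay":0,"az":0,"grip":255},
    {"tx":0,"ty":0,"tz":-8,"ax":0,"ay":0,"az":0,"grip":255},
    {"tx":0,"ty":0,"tz":-12,"ax":0,"ay":0,"az":0,"grip":255},
    {"tx":0,"ty":0,"tz":-5,"ax":0,"ay":0,"az":0,"grip":255},
    {"tx":0,"ty":0,"tz":0,"ax":0,"ay":0,"az":0,"grip":255},
    {"tx":0,"ty":0,"tz":0,"ax":0,"ay":0,"az":0,"grip":255}
  ]
}}

```text
t: 19.9
tool_pos: [0.6133, 0.0677, 0.1091]
orientation: [0.03, 2.477, -0.01]
force: [0.8, -0.3, -0.3]
opening: 0.0005
```

Run:
```python
from h import *
w=cam("wrist","pics/w17.png");c=cam("side")
cv2.imwrite("pics/s17.png",cv2.resize(c["frame"][180:310,290:420],None,fx=4.5,fy=4.5,interpolation=cv2.INTER_CUBIC))
s=robot.read_state();R=Ro.from_rotvec(s["orientation"]);p=s["tool_pos"];print(s["t"],p,R.inv().apply(s["force"]))
print("bar in tool",R.inv().apply(P(-.024,.018)-p)*1000)
```

```text
20.0 [0.61315622 0.06769081 0.10863221] [ 0.12158986 -0.18812664  0.46528128]
bar in tool [ -0.14517049 -46.97904459  31.1541801 ]
```

View pics/s17.png

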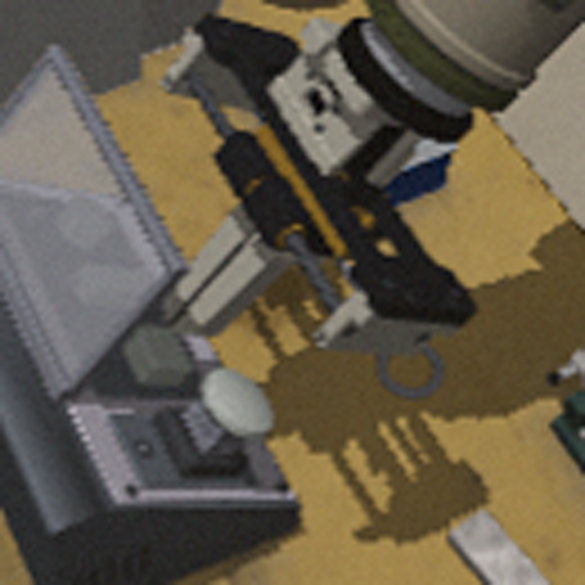

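View pics/w17.png

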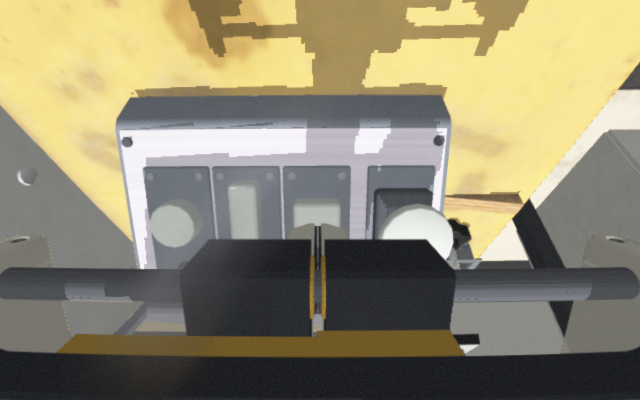

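Call:
{"op": "step_arm", "data": {
  "targets": [
    {"tx":0,"ty":-16,"tz":0,"ax":0,"ay":0,"az":0,"grip":255},
    {"tx":0,"ty":-16,"tz":0,"ax":0,"ay":0,"az":0,"grip":255},
    {"tx":0,"ty":-14,"tz":0,"ax":0,"ay":0,"az":0,"grip":255},
    {"tx":0,"ty":0,"tz":0,"ax":0,"ay":0,"az":0,"grip":255},
    {"tx":0,"ty":0,"tz":4,"ax":0,"ay":0,"az":0,"grip":255},
    {"tx":0,"ty":0,"tz":0,"ax":0,"ay":0,"az":0,"grip":255}
  ]
}}

```text
t: 20.6
tool_pos: [0.6146, 0.0221, 0.1053]
orientation: [0.029, 2.478, -0.01]
force: [-0.6, 0.0, 0.3]
opening: 0.0002
```

Run:
```python
from h import *
w=cam("wrist","pics/w18.png");c=cam("side")
cv2.imwrite("pics/s18.png",cv2.resize(c["frame"][180:310,290:420],None,fx=4.5,fy=4.5,interpolation=cv2.INTER_CUBIC))
s=robot.read_state();R=Ro.from_rotvec(s["orientation"]);p=s["tool_pos"];print(s["t"],p,R.inv().apply(s["force"]))
print("bar in tool",R.inv().apply(P(-.024,.018)-p)*1000)
```

```text
20.7 [0.61455541 0.02240588 0.10556628] [0.27091894 0.02045205 0.0650386 ]
bar in tool [-0.08086131 -1.75858933 27.2030595 ]
```

View pics/w18.png

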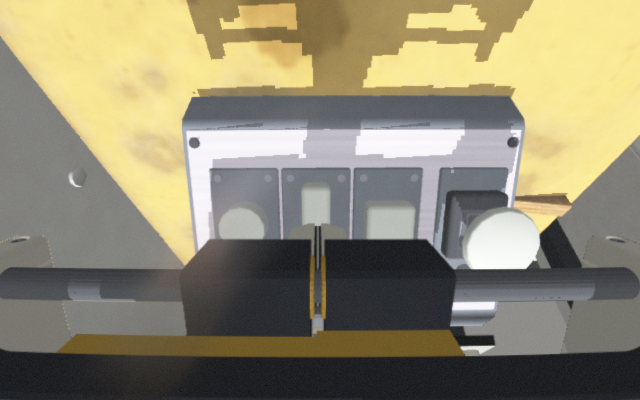

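View pics/s18.png

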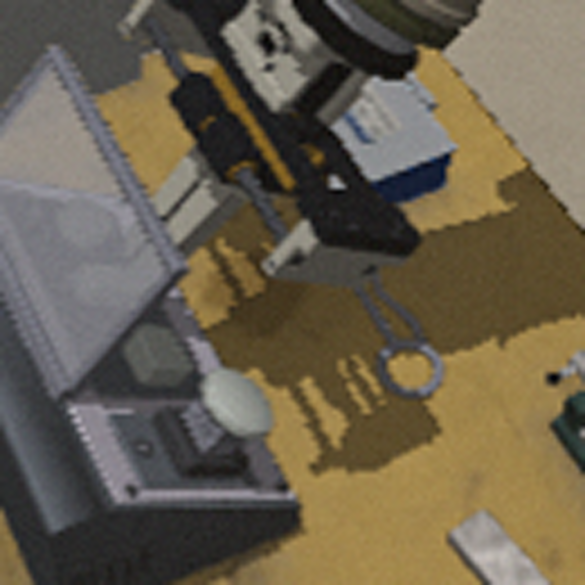

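Call:
{"op": "step_arm", "data": {
  "targets": [
    {"tx":0,"ty":-1,"tz":6,"ax":0,"ay":0,"az":0,"grip":255},
    {"tx":0,"ty":0,"tz":5,"ax":0,"ay":0,"az":0,"grip":255},
    {"tx":0,"ty":0,"tz":4,"ax":0,"ay":0,"az":0,"grip":255},
    {"tx":0,"ty":0,"tz":3,"ax":0,"ay":0,"az":0,"grip":255},
    {"tx":0,"ty":0,"tz":2,"ax":0,"ay":0,"az":0,"grip":255},
    {"tx":0,"ty":0,"tz":0,"ax":0,"ay":0,"az":0,"grip":255}
  ]
}}

```text
t: 21.3
tool_pos: [0.6271, 0.0207, 0.0902]
orientation: [0.029, 2.477, -0.01]
force: [-2.9, 3.2, 2.5]
opening: 0.0004
```

Call:
{"op": "step_arm", "data": {
  "targets": [
    {"tx":0,"ty":0,"tz":1,"ax":0,"ay":0,"az":0,"grip":255},
    {"tx":0,"ty":0,"tz":1,"ax":0,"ay":0,"az":0,"grip":255},
    {"tx":0,"ty":0,"tz":0,"ax":0,"ay":0,"az":0,"grip":255}
  ]
}}

```text
t: 21.6
tool_pos: [0.6282, 0.0206, 0.0888]
orientation: [0.029, 2.477, -0.01]
force: [-4.3, 3.5, 2.6]
opening: 0.0005
```

Call:
{"op": "step_arm", "data": {
  "targets": [
    {"tx":0,"ty":0,"tz":0.7,"ax":0,"ay":0,"az":0,"grip":255},
    {"tx":0,"ty":0,"tz":0,"ax":0,"ay":0,"az":0,"grip":255}
  ]
}}

```text
t: 21.8
tool_pos: [0.6287, 0.0206, 0.0883]
orientation: [0.029, 2.477, -0.01]
force: [-2.5, 4.9, 3.5]
opening: 0.0005
```

Call:
{"op": "step_arm", "data": {
  "targets": [
    {"tx":0,"ty":0,"tz":0.7,"ax":0,"ay":0,"az":0,"grip":255},
    {"tx":0,"ty":0,"tz":0,"ax":0,"ay":0,"az":0,"grip":255}
  ]
}}

```text
t: 22.0
tool_pos: [0.6289, 0.0206, 0.0881]
orientation: [0.029, 2.478, -0.01]
force: [-17.2, 3.5, 14.5]
opening: 0.0003
```

Call:
{"op": "step_arm", "data": {
  "targets": [
    {"tx":0,"ty":0,"tz":0.4,"ax":0,"ay":0,"az":0,"grip":255},
    {"tx":0,"ty":0,"tz":-3,"ax":0,"ay":0,"az":0,"grip":255},
    {"tx":0,"ty":0,"tz":-8,"ax":0,"ay":0,"az":0,"grip":255},
    {"tx":0,"ty":0,"tz":-15,"ax":0,"ay":0,"az":0,"grip":255},
    {"tx":0,"ty":0,"tz":-20,"ax":0,"ay":0,"az":0,"grip":255},
    {"tx":0,"ty":0,"tz":-25,"ax":0,"ay":0,"az":0,"grip":255},
    {"tx":0,"ty":5,"tz":-30,"ax":0,"ay":0,"az":0,"grip":255},
    {"tx":0,"ty":8,"tz":-30,"ax":0,"ay":0,"az":0,"grip":255},
    {"tx":0,"ty":0,"tz":0,"ax":0,"ay":0,"az":0,"grip":255}
  ]
}}

```text
t: 22.9
tool_pos: [0.5498, 0.0355, 0.1957]
orientation: [0.029, 2.47, -0.011]
force: [0.3, -0.1, 0.2]
opening: 0.0007
```

Run:
```python
from h import *
w=cam("wrist","pics/w19.png");c=cam("side");t=cam("top")
cv2.imwrite("pics/w19c.png",cv2.resize(w["frame"][120:260,150:380],None,fx=3.4,fy=3.4,interpolation=cv2.INTER_CUBIC))
cv2.imwrite("pics/s19.png",cv2.resize(c["frame"][180:310,290:460],None,fx=4.5,fy=4.5,interpolation=cv2.INTER_CUBIC))
s=robot.read_state();R=Ro.from_rotvec(s["orientation"]);p=s["tool_pos"];print(s["t"],p,R.inv().apply(s["force"]),s["q"])
```

```text
23.05 [0.5488851  0.03507425 0.18997298] [ 0.33930866 -0.10008745 -0.03059022] [-0.03294959 -0.62207     2.33976087  0.00774148  0.75955302 -1.58371853]
```

View pics/w19.png

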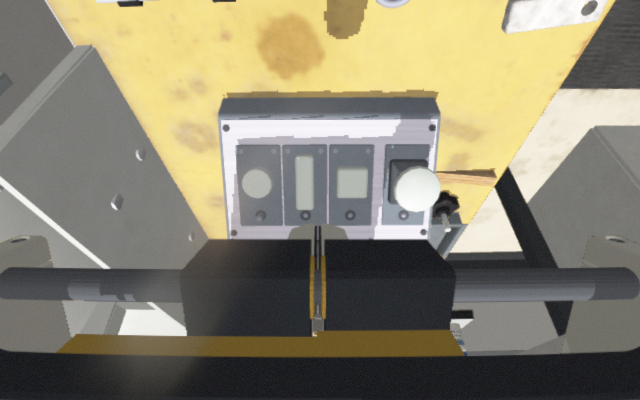

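View pics/w19c.png

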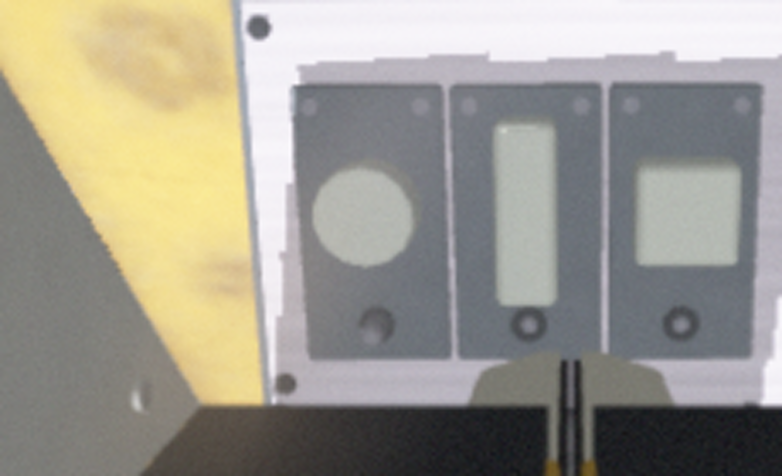

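View pics/s19.png

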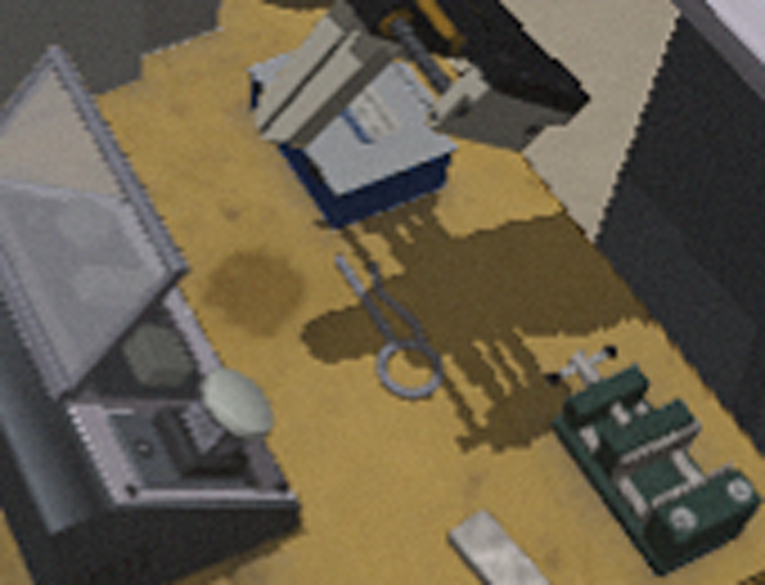

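```bash
python3 -c "
from plant import robot
print(robot.close_job())"
```

```text
the job is handed in; nothing more can be done
None
```

I handed the job in at about 23 s of the 61 s allowed; the hand-in reported no verdict.

**What I did**
- **Clip:** I gripped it by its ring, pulled it sideways out of the plunger and laid it in front of the desk at about x 0.49, y 0.1. I let the leg tip down first, then opened the fingers slowly; the ring dropped about 15 mm at the end.
- **Keys:** With the closed fingers square to the face, I pressed the plunger, then the square key, then the bar key. Each went down to its stop and I lifted off before starting the next.

**What my last checks showed**
- **Clip:** The last side picture shows it flat on the worktop, let go and clear of the desk.
- **Keys and pins:** The last wrist picture shows the plunger and all three keys up. The pins of the plunger, square key and bar key sit flush, and the round key's pin still stands out.
- **Bystanders:** I touched none of them. The beater bar, wedge and star knob look unmoved in the last pictures; I did not re-check the beaker or tape roll.

**What disagreed or went less well**
- **Plunger force:** It was pushed against its stop harder than needed, about 59 N on the wrist against the 120 N limit. I used finer steps after that, reaching about 40 N on the square key and 23 N or slightly more on the bar key.
- **Joint 2:** While turning the gripper round after laying the clip, it read -0.893 rad, just past its stated -0.89 limit. The next move brought it back.
- **Desk position:** The top and wrist cameras differed by about 2 mm, so I corrected for it before pressing.

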